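Clip a controller module onto the bench mounting rail

TASK

Fit the loose controller module onto the free stretch of the mounting rail beside the unit that is already there: hook its fixed lip under the rail's edge nearer the robot while the other end is still raised, then rock that end down until the sprung foot clicks under the far edge, and let go with the module clipped flat on the rail. Be gentle: feel for the rail, whose exact place on its carrier is not known, use a light press of some 10 N and never lean on it, and leave the flasks, spray bottle and tip box where they are.

Things in the scene. Friction and masses are not known exactly. Their poses are not given: they have to be found in the camera images.
- module: loose grey controller module, about 0.24 kg: block 100 (x) x 40 (y) x 58 (z) mm, flat top, upright on the bench; origin at the centre of its underside, z up. A channel 13 mm deep crosses its underside along y; it takes the rail. Lip at the channel's -x side, sprung foot at +x. Grip by the 40 mm width (y). Fit it with its x along the carrier's x
- seat (a point): centre of the channel's roof on the module (x = 0, y = 0, z = 13 mm above the module's origin): this flat face comes to rest on the rail's top
- lip (a point): tip of the module's fixed lip, on its upper face (module x = -23.5, z = 6 mm). The lip is 4 mm thick and runs back to the channel's -x wall at x = -30.5 mm, its full 40 mm width. The slot between lip and seat is 7 mm high: it takes the 3 mm rail edge with the foot end raised by up to about 20 degrees
- foot_nose (a point): tip of the sprung foot's nose, on its flat upper face (module x = 27, z = 9 mm at rest); moves with the foot. Below it a ramp runs down and outward to x = 31, z = 2 mm
- foot (a joint): travel of the sprung black foot along the module's +x: 0 at rest, at most 0.004 m. Spring 1.3 N/mm, 3.5 N preload. Rocking the module down cams it out about 3 mm (some 4 to 12 N on the press spot); it snaps back to near 0 as its nose passes under the rail
- press_spot (a point): on the module's flat top above the foot (module x = 38, y = 0, z = 58 mm)
- carrier: steel plate 130 (x) x 240 (y) x 6 mm fixed to the bench, with the aluminium rail along y; origin at the centre of its underside; x points away from the robot. The rail is adjustable and its place NOT reported: its top lies 32 to 40 mm above the origin, its centre line within 6 mm of carrier x = 0 either way; it stays put under the work
- free_mid (a point): middle of the rail's free stretch in plan (carrier x = 0, y = -20 mm), at bench height. Rail top plate: 60 mm wide (edges 30 mm either side of its own centre line), 3 mm thick, overhanging its web by 15 mm each side. Free from y = -102 mm (end stop, 10 mm high) to y = 68 mm (a like unit already fitted, 45 mm above the rail)
- flask1: bystander: small clear culture flask with blue cap, 45 x 24 x 98 mm, upright; origin at the centre of its underside
- flask2: bystander: a second such flask
- spray: bystander: white spray bottle, 80 mm wide, about 200 mm tall; origin at the centre of its underside
- tipbox: bystander: blue pipette-tip box with clear lid, 120 x 85 x 80 mm; origin at the centre of its underside
Mind the look-alikes: they are no part of the job. Several things have the shape of the module; the one meant has the colours described above.

How it is judged:
On the way:
1. the lip is down at and under the rail's edge nearer the robot while the foot end is still raised: module tilted more than 0.07 rad (x of lip in the frame of carrier between -0.0315 and -0.01 m and z of lip in the frame of carrier below 0.0353 m and y of module in the frame of carrier between -0.1 and 0.06 m and angle between module's own z axis and vertical between 0.07 and 0.5 rad and angle between the y axis of module and the y axis of carrier, either way round below 0.1 rad), for 0.15 s.
At the end, for the whole second after the job is handed in: the module sits on the free stretch of the rail, at rest and released, flat within 0.05 rad and square to the rail within 0.06 rad, lip and foot nose both down below the rail's top plate and the foot sprung back under it (within 1.5 mm of its rest) (z of lip in the frame of carrier below 0.0353 m and z of foot_nose in the frame of carrier below 0.0368 m and x of module in the frame of carrier between -0.01 and 0.01 m and z of module in the frame of carrier above 0.016 m and y of module in the frame of carrier between -0.1 and 0.06 m and angle between module's own z axis and vertical below 0.05 rad and angle between the y axis of module and the y axis of carrier, either way round below 0.06 rad and value of joint foot below 0.0015 m and linear speed of module below 0.01 m/s); the robot touches nothing.
It fails at once if the module or the fingers bear on the rail or its carrier with more than 32 N in all (all contacts added up) (contact force between any of module, the fingers and carrier above 32 N).
It fails at once if a flask, the spray bottle or the tip box is pushed more than 20 mm or tipped over (distance of any of flask1, flask2, spray, tipbox from where it was at the start of the episode above 0.02 m or angle between any of flask1, flask2, spray's own z axis and vertical above 0.5 rad).
It also fails if it takes over 70 s, if anything falls off the work surface, if the arm or the gripper's body presses on something with over 40 N, if the wrist force passes 120 N, or if a joint passes its speed limit or range.

ROBOT

A 6-joint arm with a two-finger parallel gripper is mounted at the origin on the work surface. World frame = base frame: x ahead of the robot, y to its left, z up, the work surface at z = 0. Lengths are in m, angles in rad, forces in N, time in s.
With the tool pointing down it reaches from about 0.325 to 0.9 m from the base axis. Payload 3.5 kg.
Tool frame: the origin (TCP) lies at the very end of the fingers, on their centre line; the grasp point (between the pads) lies 19 mm behind it; z points along the fingers, x is the direction in which the jaws open and shut, and the axes are right-handed (so a half turn about z gives the same grasp; the last joint's range is limited). The gripper opens to 85 mm and grips with 20 to 120 N. Pads are 22 mm wide; open, the fingers measure 114 mm over their backs; the gripper's body (76 mm by 85 mm) begins 54 mm behind the grasp point. The pads swing forward as they close: fully open they stand 13 mm farther back than shut.
Start: joints at [-1.354, 0.276, -0.026, 1.268, 0, 1.467], TCP at [0.196, -0.593, 0.231] pointing down, gripper open.
Joint ranges: [-3.12, 3.12], [-0.85, 1.88], [-1.08, 1.24], [-1.95, 2.15], [-1.57, 1.53], [-3.14, 3.14]. Speed limits (rad/s): [2.57, 2.57, 3.14, 3.14, 3.14, 3.14].

INTERFACE

Orientations are given as a unit quaternion [x, y, z, w].
In Python, from workcell import env, camera, camera_model gives the robot as it stands.
- The arm moves only by the tool servo_tool, never from a script. Its argument "increments" is a list that holds one entry, the list of rows, each a list of 6 numbers: the shift along the tool's x, y, z in cm, then the turn, a rotation vector about the tool's x, y, z in degrees. A call has 1 to 20 rows; each row is the pose to reach, as a shift and turn from the pose measured when the call began, along the tool's axes at that moment; what a row does not reach only later rows make up. A row lasts 1/12 s, in which the tool goes at most 41.7 mm and 7.16 degrees, less where a joint would pass 70% of its speed; a pose out of reach is approached as far as the arm can. A call with a gripper value outside its range is refused whole. "hand" is the opening, from 0 (shut) to 1 (fully open), set as the call begins (left out, the last holds). The fingers move at their own pace and stop on an object; "newtons" is the grip in N (left out, the last holds). Time passes only in rows, so rows that repeat a pose let the fingers close. It gives the time, the measured TCP pose, the force and the opening at its end, in the units of the state.
- env.observe(): the state, without advancing time (a new reading comes with each control period).
- camera(name): name is "scene" or "top" or "wrist"; returns the picture (400x640x3 uint8, red, green, blue); there is no depth.
- camera_model(name): a dict with "K" (3x3 intrinsics, pixels), "R" (3x3) and "t" (3): a world point X has camera coordinates R X + t. Camera axes: x right, y down, z forward; pixel columns grow to the right and rows downward; lengths in m; the calibration is good to about 2 mm. A picture is of the moment at which its call begins: read the wrist's pose just before it. camera_model takes no time and is no camera call; for the wrist camera it gives the pose at the moment of the call.
- env.job_done(): hands the job in, once; it reports no verdict.
The state is a dict: "time_s": time; "joints": joint angles; "qvel": joint speeds; "tau": joint torques, N m; "tool_pos": TCP position; "orientation": TCP orientation; "ft_force": force on the tool from outside, world axes, zero at the start; "ft_torque": the same for the moment, N m; "grip_width": opening from 0.0 (shut) to 1.0 (fully open).
Only numpy, scipy, OpenCV 4.12 (cv2) and the standard library are available. Lean on these libraries where they do the work, as an engineer would, in place of code of your own. Each camera call takes 0.05 s, during which the arm holds its last target.

## Working session

There is one attempt and no reset: what is moved stays moved. The work goes in short steps, Python scripts to look and compute and a tool call to move; the robot and the scene stay as the last step left them, time stands still between calls to the robot, and variables do not carry over. Pictures are saved under pics/ and viewed, and the job is handed in when it is done.

Besides the shell and the picture viewer there is one more tool, called by a JSON object that holds its "name" and its "arguments", one argument or row to a line. servo_tool: Moves the arm, as the interface text tells. Its arguments: {"type":"object","properties":{"increments":{"type":"array"},"hand":{"type":"number"},"newtons":{"type":"number"}},"required":["increments"]}

```bash
mkdir -p pics; ls
python3 - <<'E'
from workcell import env,camera,camera_model
import cv2,numpy as np
np.set_printoptions(precision=4,suppress=True)
s=env.observe()
print(s)
for n in("scene","top","wrist"):
    m=camera_model(n); print(n,m)
    cv2.imwrite(f"pics/{n}0.png",camera(n)[:,:,::-1])
E
```

```text
pics
{'time_s': 0.0, 'joints': array([-1.3544,  0.2772, -0.0279,  1.268 , -0.    ,  1.4674]), 'qvel': array([ 0.0004, -0.0002,  0.0007, -0.0022, -0.0008, -0.0009]), 'tau': array([  0.    , -44.5506,  29.5205,   0.0163,  -0.0001,  -0.    ]), 'tool_pos': array([ 0.1963, -0.5925,  0.2301]), 'orientation': array([ 0.8107, -0.5855, -0.0009, -0.0008]), 'ft_force': array([-0.0659, -0.096 ,  0.3878]), 'ft_torque': array([-0.044 ,  0.0039, -0.0129]), 'grip_width': 1.00297325384339}
scene {'K': array([[378.9616,   0.    , 324.023 ],
       [  0.    , 378.9616, 199.0757],
       [  0.    ,   0.    ,   1.    ]]), 'R': array([[-0.0197,  0.9998, -0.01  ],
       [ 0.682 ,  0.0062, -0.7314],
       [-0.7311, -0.0213, -0.6819]]), 't': array([-0.0143, -0.332 ,  1.4932])}
top {'K': array([[411.8271,   0.    , 323.7022],
       [  0.    , 411.8271, 200.796 ],
       [  0.    ,   0.    ,   1.    ]]), 'R': array([[-0.0264, -0.9996, -0.0078],
       [-0.9849,  0.0273, -0.171 ],
       [ 0.1711,  0.0032, -0.9852]]), 't': array([0.0377, 0.5847, 1.267 ])}
wrist {'K': array([[277.8993,   0.    , 318.4662],
       [  0.    , 277.8993, 196.7834],
       [  0.    ,   0.    ,   1.    ]]), 'R': array([[ 0.3142, -0.9493, -0.0017],
       [-0.9089, -0.3014,  0.2883],
       [-0.2742, -0.089 , -0.9575]]), 't': array([-0.6237, -0.0375,  0.381 ])}
```

View pics/scene0.png

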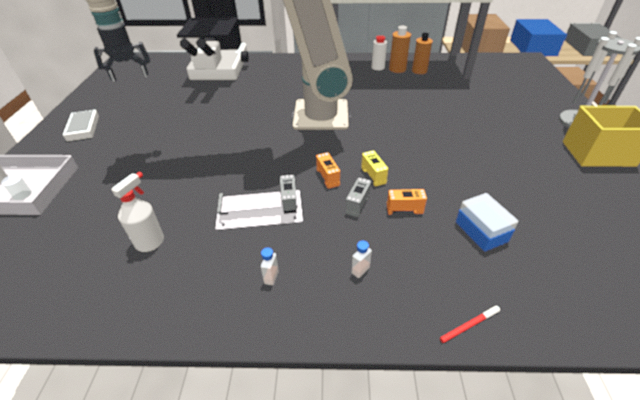

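View pics/top0.png

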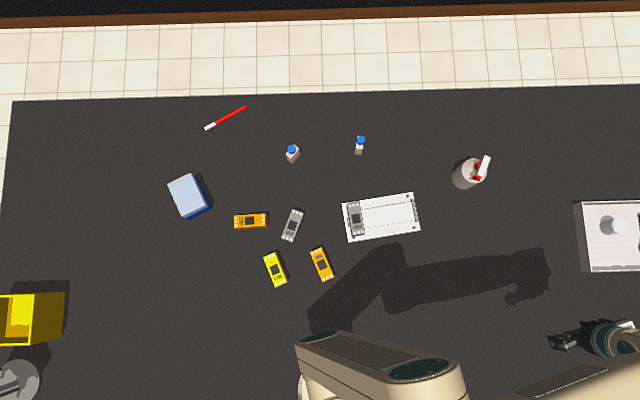

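View pics/wrist0.png

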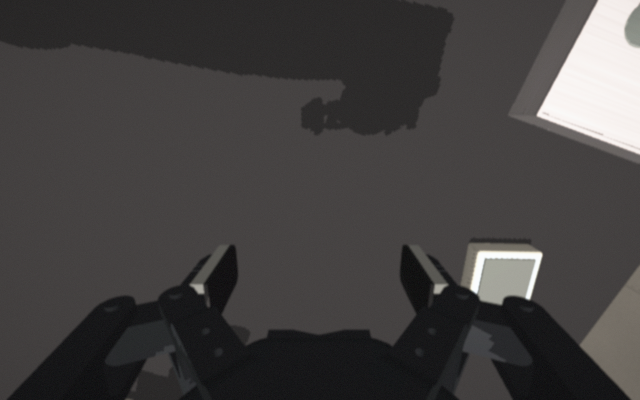

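Candidates for the module, by pixel in the top view:
- grey loose unit at (292,225)
- grey unit already fitted on the rail at (355,218)
- orange units at (251,220) and (321,264)
- yellow unit at (275,269)

I choose the loose grey one at (292,225) and will check it in a close crop.

```bash
cat > h.py <<'E'
from workcell import env,camera,camera_model
import cv2,numpy as np
from scipy.spatial.transform import Rotation as Rn
np.set_printoptions(precision=4,suppress=True)
def ray(m,px,z):
    d=m["R"].T@np.linalg.inv(m["K"])@np.array([px[0],px[1],1.]); c=-m["R"].T@m["t"]
    return c+d*(z-c[2])/d[2]
def proj(m,X):
    p=m["K"]@(m["R"]@np.array(X)+m["t"]); return p[:2]/p[2]
def state():
    s=env.observe(); R=Rn.from_quat(s["orientation"]).as_matrix()
    print("t",round(s["time_s"],2),"tcp",s["tool_pos"],"F",s["ft_force"],"T",s["ft_torque"],"g",round(s["grip_width"],3)); print(R); print("j",s["joints"]); return s,R
E
python3 - <<'E'
from h import *
a=cv2.imread("pics/top0.png"); b=cv2.imread("pics/scene0.png")
cv2.imwrite("pics/c1.png",cv2.resize(a[170:260,270:430],None,fx=5,fy=5,interpolation=cv2.INTER_CUBIC))
cv2.imwrite("pics/c2.png",cv2.resize(b[140:240,210:440],None,fx=3.4,fy=3.4,interpolation=cv2.INTER_CUBIC))
E
```

```text
(no output)
```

View pics/c1.png

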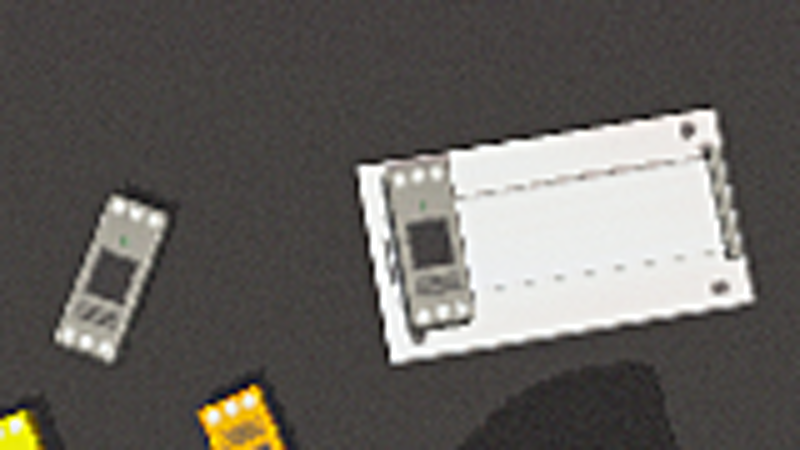

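View pics/c2.png

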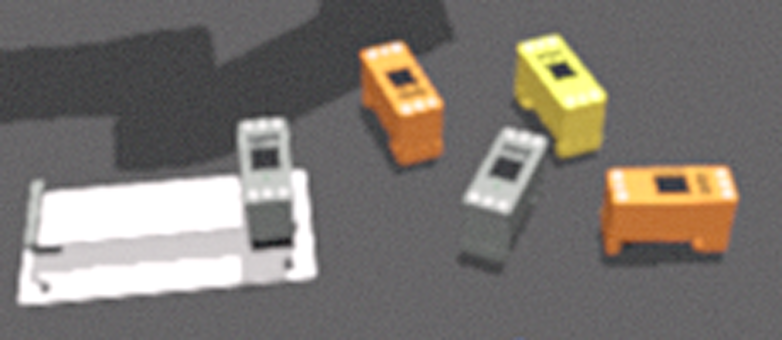

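The crop confirms the choice: the loose unit at (292,225) is grey. Its label stripes are on the robot side and its green LED is on the far side, matching the fitted unit, so its foot end points away from the robot. Next I measure the poses.

Run:
```python
from h import *
a=cv2.imread("pics/top0.png"); m=camera_model("top")
g=cv2.cvtColor(a,cv2.COLOR_BGR2GRAY)
def blob(mask,box):
    k=np.zeros_like(mask);x0,y0,x1,y1=box;k[y0:y1,x0:x1]=mask[y0:y1,x0:x1]
    c=max(cv2.findContours(k,cv2.RETR_EXTERNAL,cv2.CHAIN_APPROX_NONE)[0],key=cv2.contourArea); return c
hsv=cv2.cvtColor(a,cv2.COLOR_BGR2HSV)
mk=((g>105)).astype(np.uint8)*255
c=blob(mk,(272,200,310,250))
r=cv2.boxPoints(cv2.minAreaRect(c)); print("module px",r)
P=np.array([ray(m,p,.058) for p in r]); print(P, [np.linalg.norm(P[i]-P[i-1]) for i in range(4)],P.mean(0))
c=blob(((g>190)).astype(np.uint8)*255,(330,180,430,250))
hull=cv2.convexHull(c); ap=cv2.approxPolyDP(hull,5,True)[:,0]; print("carrier px",ap)
P=np.array([ray(m,p,.006) for p in ap]);print(P,[np.linalg.norm(P[i]-P[i-1]) for i in range(len(P))],P.mean(0))
```

```text
module px [[280.069  237.8276]
 [292.     208.    ]
 [303.5517 212.6207]
 [291.6207 242.4483]]
[[0.4702 0.1617 0.058 ]
 [0.5638 0.123  0.058 ]
 [0.5479 0.0866 0.058 ]
 [0.4548 0.1257 0.058 ]] [np.float64(0.0391902181971688), np.float64(0.10123929081378985), np.float64(0.03967493928327568), np.float64(0.10101570920720937)] [0.5092 0.1243 0.058 ]
carrier px [[412 192]
 [419 229]
 [348 241]
 [342 203]]
[[ 0.6147 -0.2714  0.006 ]
 [ 0.4912 -0.2864  0.006 ]
 [ 0.4583 -0.0535  0.006 ]
 [ 0.5841 -0.0382  0.006 ]] [np.float64(0.23516389527985707), np.float64(0.12441115301901932), np.float64(0.23528594482798043), np.float64(0.12670309813682576)] [ 0.5371 -0.1624  0.006 ]
```

```bash
cat >> h.py <<'E'
def Rtool(yaw_deg,tilt_deg=0):
    # tool x at world angle yaw, z down; tilt about tool x
    a=np.radians(yaw_deg); x=np.array([np.cos(a),np.sin(a),0]); z=np.array([0,0,-1.]); y=np.cross(z,x)
    return np.column_stack([x,y,z])@Rn.from_rotvec([np.radians(tilt_deg),0,0]).as_matrix()
def inc(pos,Rt):
    s=env.observe(); R=Rn.from_quat(s["orientation"]).as_matrix()
    d=R.T@(np.array(pos)-s["tool_pos"])*100; r=Rn.from_matrix(R.T@Rt).as_rotvec(degrees=True)
    print("inc cm",np.round(d,2),"deg",np.round(r,2)); return d,r
E
python3 - <<'E'
from h import *
s,R=state(); m=camera_model("wrist"); c=-m["R"].T@m["t"]
print("cam in tool",R.T@(c-s["tool_pos"])," axis",R.T@m["R"][2])
inc([.49,.124,.26],Rtool(67.5))
E
```

```text
t 0.15 tcp [ 0.1963 -0.5927  0.2304] F [0.4566 0.6935 0.042 ] T [ 0.0267  0.0371 -0.0068] g 1.001
[[ 0.3143 -0.9493 -0.0004]
 [-0.9493 -0.3143  0.0017]
 [-0.0017 -0.0002 -1.    ]]
j [-1.3544  0.277  -0.0276  1.268  -0.      1.4674]
cam in tool [-0.0002 -0.0738 -0.1443]  axis [0.0003 0.2885 0.9575]
inc cm [-58.81 -50.41  -2.85] deg [  -0.13    0.03 -139.18]
```

{"name": "servo_tool", "arguments": {
  "increments": [
    [[-59.5,-48.5,-2.5,0,0,-139],[-59.5,-48.5,-2.5,0,0,-139],[-59.5,-48.5,-2.5,0,0,-139],[-59.5,-48.5,-2.5,0,0,-139],[-59.5,-48.5,-2.5,0,0,-139],[-59.5,-48.5,-2.5,0,0,-139],[-59.5,-48.5,-2.5,0,0,-139],[-59.5,-48.5,-2.5,0,0,-139],[-59.5,-48.5,-2.5,0,0,-139],[-59.5,-48.5,-2.5,0,0,-139],[-59.5,-48.5,-2.5,0,0,-139],[-59.5,-48.5,-2.5,0,0,-139],[-59.5,-48.5,-2.5,0,0,-139],[-59.5,-48.5,-2.5,0,0,-139],[-59.5,-48.5,-2.5,0,0,-139],[-59.5,-48.5,-2.5,0,0,-139],[-59.5,-48.5,-2.5,0,0,-139],[-59.5,-48.5,-2.5,0,0,-139],[-59.5,-48.5,-2.5,0,0,-139],[-59.5,-48.5,-2.5,0,0,-139]]
  ],
  "hand": 1
}}

```text
time_s: 1.82
tool_pos: [0.4709, 0.1282, 0.2564]
orientation: [0.829, 0.559, 0.001, -0.001]
ft_force: [0.7, -0.9, -0.7]
grip_width: 0.999
```

Run:
```python
from h import *
s,R=state(); m=camera_model("wrist"); im=camera("wrist")[:,:,::-1]
cv2.imwrite("pics/w1.png",im)
print(m)
```

```text
t 1.82 tcp [0.4709 0.1282 0.2564] F [ 0.7208 -0.9464 -0.7324] T [-0.0244  0.0149  0.0044] g 0.999
[[ 0.376   0.9266  0.0004]
 [ 0.9266 -0.376   0.0031]
 [ 0.003  -0.0008 -1.    ]]
j [ 0.1315  0.0184 -0.2752  1.2764  0.003   0.517 ]
{'K': array([[277.8993,   0.    , 318.4662],
       [  0.    , 277.8993, 196.7834],
       [  0.    ,   0.    ,   1.    ]]), 'R': array([[ 0.3762,  0.9265,  0.0029],
       [ 0.8869, -0.361 ,  0.2882],
       [ 0.268 , -0.1059, -0.9576]]), 't': array([-0.297 , -0.4166,  0.2922])}
```

View pics/w1.png

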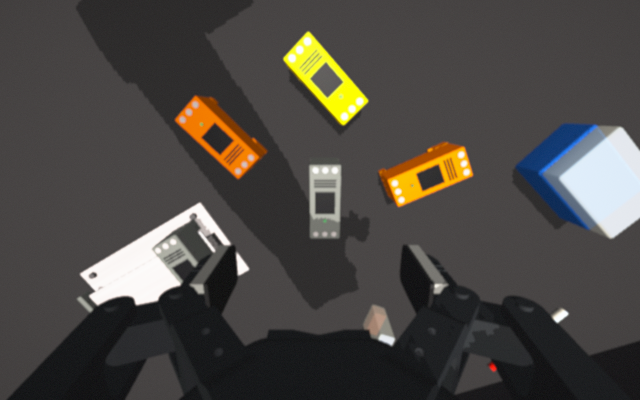

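The wrist view shows the module at about (325,201), with its label stripes on the robot side (up in the image). The orange and yellow decoys stand clear of it. I refine its pose from this view.

Run:
```python
from h import *
s,R=state(); m=camera_model("wrist"); im=cv2.imread("pics/w1.png")
hsv=cv2.cvtColor(im,cv2.COLOR_BGR2HSV); g=cv2.cvtColor(im,cv2.COLOR_BGR2GRAY)
print(g[200,300:350],g[155:180,313],g[225:250,313])
for th in (100,115,130):
    k=np.zeros_like(g); k[150:250,295:355]=(g[150:250,295:355]>th)*255
    c=max(cv2.findContours(k,cv2.RETR_EXTERNAL,cv2.CHAIN_APPROX_NONE)[0],key=cv2.contourArea)
    r=cv2.boxPoints(cv2.minAreaRect(c)); P=np.array([ray(m,p,.058) for p in r]); print(r,P[:,:2],[np.linalg.norm(P[i]-P[i-1]) for i in range(4)],P.mean(0))
    e=P[0]-P[1];f=P[1]-P[2]; print(np.degrees(np.arctan2(e[1],e[0])),np.degrees(np.arctan2(f[1],f[0])))
cv2.imwrite("pics/w1c.png",cv2.resize(im[150:250,290:360],None,fx=6,fy=6,interpolation=cv2.INTER_CUBIC))
```

```text
t 1.87 tcp [0.4701 0.1266 0.2562] F [0.7865 1.1119 0.5252] T [-0.0168 -0.0194  0.0056] g 0.995
[[ 0.3778  0.9259 -0.0008]
 [ 0.9259 -0.3778  0.0018]
 [ 0.0014 -0.0014 -1.    ]]
j [ 0.1291  0.0173 -0.2768  1.2773  0.0019  0.5165]
[ 48  47  49  46  45  45  48  54  71 116 165 187 189 186 167 114  64  56
  57  58  60  56  59  57  59  58  58  56  58  58  59  57  53  64 101 149
 179 187 185 165 121  79  71  71  71  73  73  72  71  73] [ 72  74  73  76  76  76  77  75  82 113 158 190 216 236 247 249 243 224
 202 193 193 193 192 190 186] [117 118 118 117 119 118 123 142 155 158 148 129 112  83  59  45  46  47
  45  45  47  46  47  48  46]
[[309. 237.]
 [309. 164.]
 [341. 164.]
 [341. 237.]] [[0.5452 0.0828]
 [0.4538 0.1211]
 [0.4689 0.158 ]
 [0.5615 0.1227]] [np.float64(0.043062988105787445), np.float64(0.09905407289013658), np.float64(0.039783042281659825), np.float64(0.09909233368429195)] [0.5073 0.1212 0.058 ]
-22.764760617605397 -112.21608840964416
[[309. 164.]
 [340. 164.]
 [340. 237.]
 [309. 237.]] [[0.4538 0.1211]
 [0.4684 0.1568]
 [0.5609 0.1214]
 [0.5452 0.0828]] [np.float64(0.09905407944218605), np.float64(0.03853965076694409), np.float64(0.0990895007769454), np.float64(0.041717068848522006)] [0.5071 0.1206 0.058 ]
-112.21608841754346 159.0728075206632
[[309. 165.]
 [340. 165.]
 [340. 222.]
 [309. 222.]] [[0.455  0.1207]
 [0.4696 0.1564]
 [0.5407 0.1292]
 [0.5252 0.0912]] [np.float64(0.07613472131265525), np.float64(0.03857990379214132), np.float64(0.07616176708932537), np.float64(0.04102211916340929)] [0.4976 0.1244 0.058 ]
-112.21634753226735 159.07280752066322
```

View pics/w1c.png

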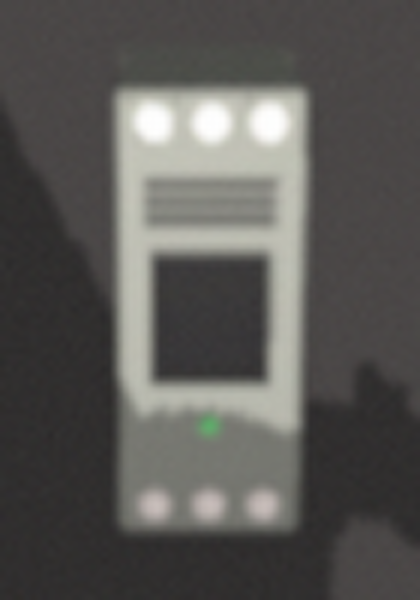

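Run:
```python
from h import *
inc([.5085,.1228,.11],Rtool(67.7));inc([.5085,.1228,.024],Rtool(67.7))
```

```text
inc cm [ 1.08  3.73 14.61] deg [-0.08 -0.08  0.1 ]
inc cm [ 1.06  3.74 23.21] deg [-0.08 -0.08  0.1 ]
```

{"name": "servo_tool", "arguments": {
  "increments": [
    [[1.1,3.75,4,0,0,0],[1.1,3.75,8,0,0,0],[1.1,3.75,12,0,0,0],[1.1,3.75,15,0,0,0],[1.1,3.75,17,0,0,0],[1.1,3.75,19,0,0,0],[1.1,3.75,20.5,0,0,0],[1.1,3.75,21.8,0,0,0],[1.1,3.75,22.8,0,0,0],[1.1,3.75,23.2,0,0,0],[1.1,3.75,23.2,0,0,0]]
  ],
  "hand": 1
}}

```text
time_s: 2.78
tool_pos: [0.5077, 0.1227, 0.0232]
orientation: [0.83, 0.557, -0.001, -0.001]
ft_force: [-0.4, 0.8, -0.1]
grip_width: 1.001
```

Run:
```python
from h import *
s,R=state(); im=camera("wrist")[:,:,::-1]
cv2.imwrite("pics/w2.png",im)
inc([.5085,.1228,.024],Rtool(67.7))
```

```text
t 2.78 tcp [0.5077 0.1227 0.0232] F [-0.3689  0.7917 -0.1089] T [ 0.0027 -0.0022  0.0098] g 1.001
[[ 0.3787  0.9255 -0.003 ]
 [ 0.9255 -0.3787  0.0016]
 [ 0.0003 -0.0033 -1.    ]]
j [ 0.1122  0.3014 -0.4845  0.7876  0.0019  0.5006]
inc cm [-0.01 -0.    0.01] deg [-0.11 -0.06  0.06]
```

View pics/w2.png

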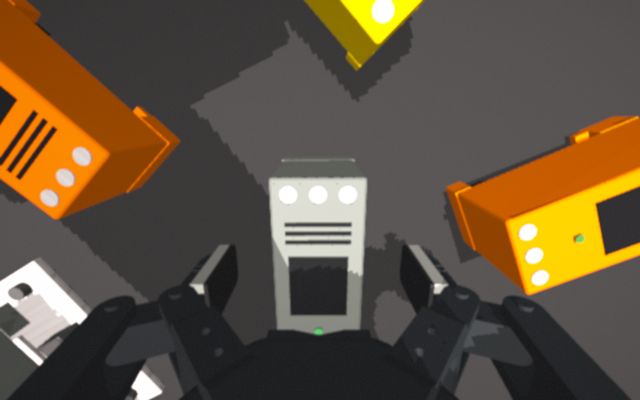

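The module sits centred between the pads, at columns 270–365 with the jaws at 237 and 400. I close on it.

{"name": "servo_tool", "arguments": {
  "increments": [
    [[0,0,0,0,0,0],[0,0,0,0,0,0],[0,0,0,0,0,0],[0,0,0,0,0,0],[0,0,0,0,0,0],[0,0,0,0,0,0],[0,0,0,0,0,0],[0,0,0,0,0,0]]
  ],
  "hand": 0,
  "newtons": 50
}}

```text
time_s: 3.5
tool_pos: [0.5095, 0.1229, 0.025]
orientation: [0.83, 0.557, 0.001, -0.001]
ft_force: [-0.7, -0.9, 5.1]
grip_width: 0.46
```

{"name": "servo_tool", "arguments": {
  "increments": [
    [[0,0,-1,0,0,0],[0,0,-3,0,0,0],[0,0,-6,0,0,0],[0,0,-10,0,0,0],[0,0,-13,0,0,0],[0,0,-15,0,0,0],[0,0,-15,0,0,0]]
  ]
}}

```text
time_s: 4.08
tool_pos: [0.5127, 0.1231, 0.1804]
orientation: [0.83, 0.558, 0.005, 0.001]
ft_force: [1.1, 0.3, -2.4]
grip_width: 0.46
```

Run:
```python
from h import *
s,R=state(); im=camera("wrist")[:,:,::-1]
cv2.imwrite("pics/w3.png",im)
```

```text
t 4.08 tcp [0.5127 0.1231 0.1804] F [ 1.089   0.3187 -2.441 ] T [ 0.0622 -0.0682  0.0225] g 0.46
[[ 0.3783  0.9256  0.0096]
 [ 0.9256 -0.3784  0.0029]
 [ 0.0063  0.0078 -0.9999]]
j [ 0.112   0.1308 -0.3176  1.1126  0.0018  0.5001]
```

View pics/w3.png

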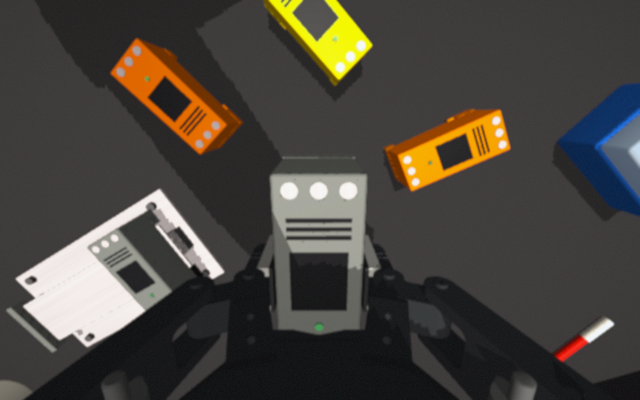

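Run:
```python
from h import *
s,R=state(); m=camera_model("wrist"); c=-m["R"].T@m["t"]
for p in [(271,174),(366,174),(285,158),(354,158)]:
    d=R.T@m["R"].T@np.linalg.inv(m["K"])@np.array([p[0],p[1],1.]); c0=R.T@(c-s["tool_pos"])
    print(p,"top",c0+d*(-.033-c0[2])/d[2],"bot",c0+d*(.025-c0[2])/d[2])
inc([.47,-.17,.22],Rtool(97))
mt=camera_model("top"); ms=camera_model("scene")
for n,m in(("fl1",mt),): print(ray(mt,(293,153),.0),ray(mt,(360,145),0),ray(mt,(460,180),0),ray(mt,(188,197),.04))
```

```text
t 4.13 tcp [0.5111 0.1229 0.1776] F [ 0.2603 -0.0438 -2.7957] T [-0.024   0.0791  0.039 ] g 0.462
[[ 0.3784  0.9256  0.0056]
 [ 0.9256 -0.3784  0.0025]
 [ 0.0044  0.0043 -1.    ]]
j [ 0.112   0.1329 -0.3213  1.1107  0.0018  0.5001]
(271, 174) top [-0.0191 -0.0496 -0.033 ] bot [-0.0292 -0.0371  0.025 ]
(366, 174) top [ 0.0197 -0.0496 -0.033 ] bot [ 0.0298 -0.0371  0.025 ]
(285, 158) top [-0.0131 -0.0561 -0.033 ] bot [-0.0201 -0.0471  0.025 ]
(354, 158) top [ 0.0146 -0.0561 -0.033 ] bot [ 0.022  -0.0471  0.025 ]
inc cm [-28.65   7.29  -4.34] deg [  0.3   -0.18 -29.23]
[0.7617 0.1219 0.    ] [ 0.7834 -0.1064  0.    ] [ 0.6522 -0.4354  0.    ] [0.6119 0.4609 0.04  ]
```

{"name": "servo_tool", "arguments": {
  "increments": [
    [[-3.6,0.9,-4.3,0,0,-4],[-7.2,1.8,-4.3,0,0,-8],[-10.8,2.7,-4.3,0,0,-12],[-14.4,3.6,-4.3,0,0,-16],[-18,4.5,-4.3,0,0,-20],[-21.6,5.4,-4.3,0,0,-24],[-25.2,6.4,-4.3,0,0,-27],[-28.7,7.3,-4.3,0,0,-29.2],[-28.7,7.3,-4.3,0,0,-29.2],[-28.7,7.3,-4.3,0,0,-29.2]]
  ]
}}

```text
time_s: 4.97
tool_pos: [0.468, -0.1713, 0.2171]
orientation: [0.664, 0.747, 0.002, -0.001]
ft_force: [0.1, 0.5, -3.1]
grip_width: 0.463
```

Run:
```python
from h import *
import json
s,R=state(); m=camera_model("wrist"); im=camera("wrist")[:,:,::-1]
cv2.imwrite("pics/w4.png",im); json.dump({k:m[k].tolist() for k in m},open("w4.json","w"))
```

```text
t 4.97 tcp [ 0.468  -0.1713  0.2171] F [ 0.1459  0.4712 -3.0768] T [ 0.0473  0.0338 -0.0061] g 0.463
[[-0.117   0.9931  0.0016]
 [ 0.9931  0.117   0.005 ]
 [ 0.0048  0.0022 -1.    ]]
j [-0.4837  0.0605 -0.3151  1.1961  0.0052 -0.601 ]
```

View pics/w4.png

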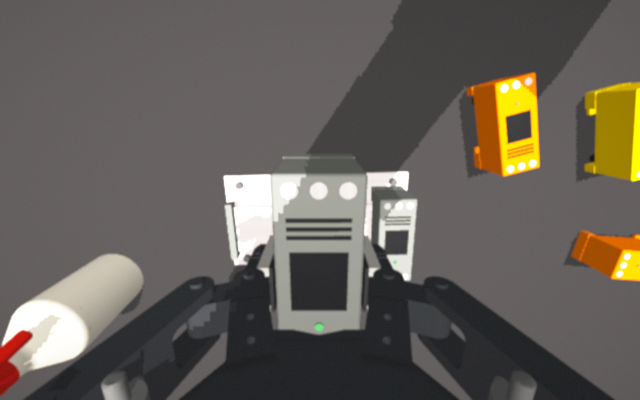

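The module in hand hides the carrier, so I shift sideways for two clear views with a baseline.

{"name": "servo_tool", "arguments": {
  "increments": [
    [[4,-1,0,0,0,0],[8,-2,0,0,0,0],[11,-3,0,0,0,0],[11,-3,0,0,0,0],[11,-3,0,0,0,0],[11,-3,0,0,0,0]]
  ]
}}

```text
time_s: 5.52
tool_pos: [0.4251, -0.0633, 0.2173]
orientation: [0.663, 0.749, 0.002, -0.001]
ft_force: [0.2, -1.2, -2.1]
grip_width: 0.461
```

```bash
cat >> h.py <<'E'
import json
def snapw(n):
    m=camera_model("wrist"); im=camera("wrist")[:,:,::-1]
    cv2.imwrite(f"pics/{n}.png",im); json.dump({k:m[k].tolist() for k in m},open(n+".json","w")); return im
def lm(n): return {k:np.array(v) for k,v in json.load(open(n+".json")).items()}
E
python3 -c "
from h import *
state(); im=snapw('w5'); cv2.imwrite('pics/w5c.png',cv2.resize(im[150:330,80:320],None,fx=3.3,fy=3.3,interpolation=cv2.INTER_CUBIC))"
```

```text
t 5.52 tcp [ 0.4251 -0.0633  0.2173] F [ 0.1743 -1.1751 -2.1316] T [-0.0097  0.0218  0.0151] g 0.461
[[-0.1215  0.9926  0.0013]
 [ 0.9926  0.1215  0.0053]
 [ 0.0051  0.0019 -1.    ]]
j [-0.3021 -0.0667 -0.4414  1.1964  0.0055 -0.4239]
```

{"name": "servo_tool", "arguments": {
  "increments": [
    [[0,4,0,0,0,0],[0,7,0,0,0,0],[0,8,0,0,0,0],[0,8,0,0,0,0],[0,8,0,0,0,0],[0,8,0,0,0,0]]
  ]
}}

```text
time_s: 6.07
tool_pos: [0.504, -0.0546, 0.2172]
orientation: [0.663, 0.748, 0.002, -0.002]
ft_force: [-1.3, -0.7, -2.9]
grip_width: 0.462
```

```bash
python3 -c "
from h import *
state(); im=snapw('w6'); cv2.imwrite('pics/w6c.png',cv2.resize(im[60:260,80:320],None,fx=3,fy=3,interpolation=cv2.INTER_CUBIC))"
```

```text
t 6.07 tcp [ 0.504  -0.0546  0.2172] F [-1.2536 -0.6894 -2.9005] T [-0.0022  0.003  -0.0122] g 0.462
[[-0.1196  0.9928 -0.0005]
 [ 0.9928  0.1196  0.0055]
 [ 0.0055  0.0001 -1.    ]]
j [-0.2385  0.0765 -0.2977  1.1984  0.0052 -0.3584]
```

View pics/w5c.png

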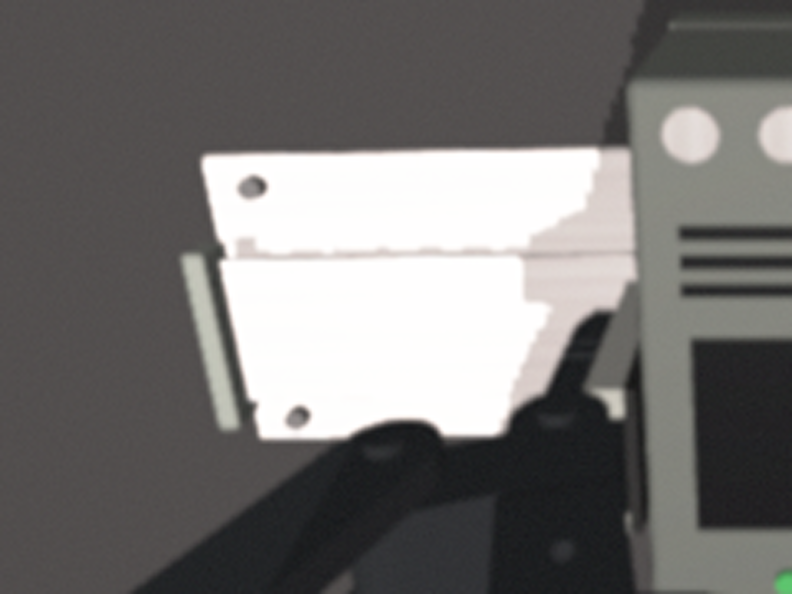

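View pics/w6c.png

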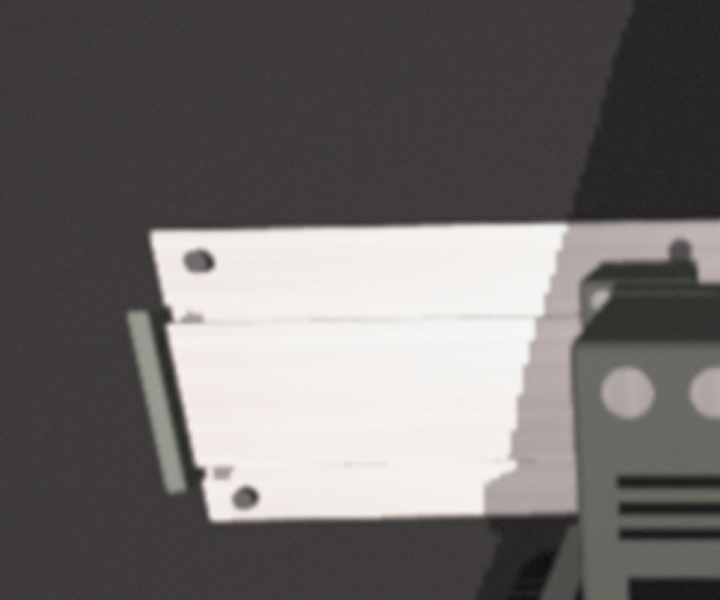

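Run:
```python
from h import *
for n,(y0,y1,x0,x1) in {"w5":(180,290,130,280),"w6":(125,240,120,280)}.items():
    im=cv2.imread(f"pics/{n}.png"); b=im[y0:y1,x0:x1,0].astype(float)
    print(b.min(),b.max())
    o=np.clip((b-140)/(255-140),0,1)**2*255
    cv2.imwrite(f"pics/{n}s.png",cv2.resize(o.astype(np.uint8),None,fx=5,fy=5,interpolation=cv2.INTER_CUBIC))
    g=im[:,:,0].astype(float)
    for c in (170,190,210,225): print(n,c,[(r,int(v)) for r,v in zip(range(y0,y1),g[y0:y1,c-4:c+5].mean(1))])
```

```text
22.0 255.0
w5 170 [(180, 79), (181, 78), (182, 79), (183, 79), (184, 78), (185, 79), (186, 79), (187, 79), (188, 79), (189, 79), (190, 79), (191, 79), (192, 79), (193, 78), (194, 78), (195, 98), (196, 175), (197, 244), (198, 253), (199, 253), (200, 254), (201, 254), (202, 253), (203, 253), (204, 253), (205, 253), (206, 253), (207, 253), (208, 253), (209, 253), (210, 253), (211, 253), (212, 253), (213, 253), (214, 253), (215, 253), (216, 253), (217, 254), (218, 254), (219, 254), (220, 254), (221, 254), (222, 253), (223, 253), (224, 253), (225, 244), (226, 223), (227, 199), (228, 215), (229, 247), (230, 254), (231, 253), (232, 253), (233, 254), (234, 254), (235, 254), (236, 254), (237, 253), (238, 253), (239, 253), (240, 253), (241, 253), (242, 253), (243, 253), (244, 253), (245, 253), (246, 253), (247, 253), (248, 253), (249, 253), (250, 253), (251, 253), (252, 253), (253, 253), (254, 253), (255, 253), (256, 253), (257, 253), (258, 254), (259, 254), (260, 253), (261, 253), (262, 253), (263, 253), (264, 253), (265, 253), (266, 253), (267, 253), (268, 253), (269, 253), (270, 253), (271,
[... 8926 characters left out ...]
(181, 240), (182, 240), (183, 240), (184, 239), (185, 239), (186, 240), (187, 240), (188, 240), (189, 240), (190, 240), (191, 238), (192, 236), (193, 237), (194, 237), (195, 237), (196, 236), (197, 238), (198, 239), (199, 239), (200, 239), (201, 238), (202, 236), (203, 235), (204, 235), (205, 236), (206, 237), (207, 237), (208, 236), (209, 236), (210, 235), (211, 237), (212, 238), (213, 238), (214, 238), (215, 237), (216, 237), (217, 238), (218, 239), (219, 239), (220, 238), (221, 238), (222, 237), (223, 237), (224, 236), (225, 236), (226, 235), (227, 235), (228, 236), (229, 235), (230, 227), (231, 182), (232, 116), (233, 71), (234, 59), (235, 59), (236, 59), (237, 59), (238, 59), (239, 59)]
```

View pics/w5s.png

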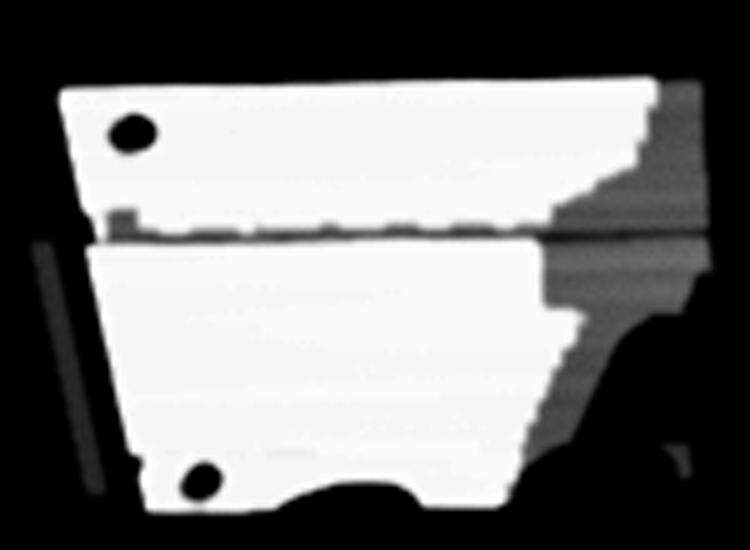

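View pics/w6s.png

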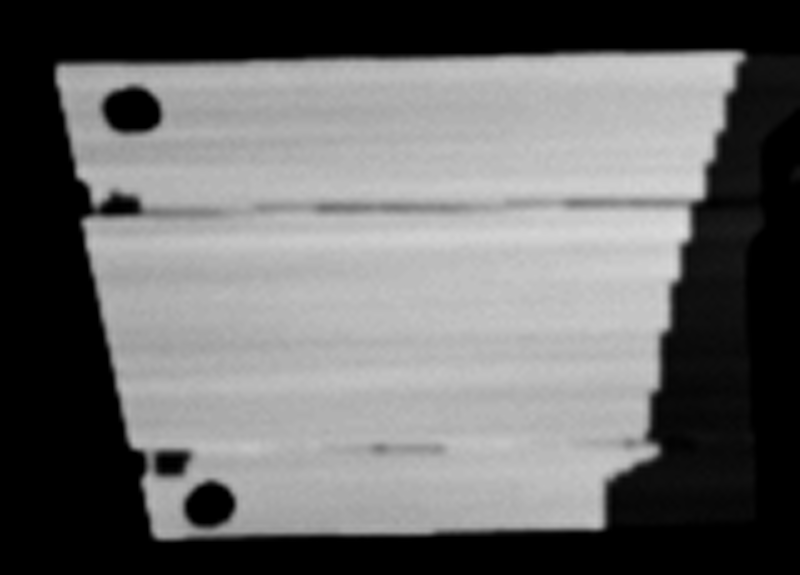

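Run:
```python
from h import *
A,B=lm("w5"),lm("w6")
def fitline(n,f):
    pass
# carrier outline lines at z=.006 : yaw
def edge(n,rows,cols):
    im=cv2.imread(f"pics/{n}.png")[:,:,0].astype(float); out=[]
    for c in cols:
        p=im[rows[0]:rows[1],c]; lo,hi=p[:3].mean(),p[-3:].mean(); t=(lo+hi)/2
        i=np.argmax((p>t) if hi>lo else (p<t)); f=i-1+(t-p[i-1])/(p[i]-p[i-1]); out.append((c,rows[0]+f))
    return np.array(out)
E={("w5","near"):edge("w5",(186,206),range(150,240,5)),("w6","near"):edge("w6",(126,144),range(140,260,5)),("w6","far"):edge("w6",(227,242),range(155,235,5))}
for (n,k),e in E.items():
    M=lm(n); P=np.array([ray(M,p,.006) for p in e]); q=np.polyfit(P[:,1],P[:,0],1); print(n,k,"yaw",-np.degrees(np.arctan(q[0])),"x at y=-.18:",np.polyval(q,-.18),P[:,1].min(),P[:,1].max())
yaw=np.radians(7.0)
yh=np.array([-np.sin(yaw),np.cos(yaw),0]); xh=np.array([np.cos(yaw),np.sin(yaw),0])
def tri(pa,pb,yaw):
    yh=np.array([-np.sin(yaw),np.cos(yaw),0]); xh=np.array([np.cos(yaw),np.sin(yaw),0])
    rows=[];rhs=[]
    for M,p in((A,pa),(B,pb)):
        d=M["R"].T@np.linalg.inv(M["K"])@np.array([p[0],p[1],1.]); c=-M["R"].T@M["t"]; nrm=np.cross(d,yh)
        rows.append([nrm@xh,nrm[2]]);rhs.append(nrm@c)
    return np.linalg.solve(rows,rhs)
for y in(6.5,7,7.5):
    yw=np.radians(y)
    print(y,"rail near (xcoord along xh, z)",tri((200,227.6),(200,166.9),yw),"carrier near",tri((200,195.5),(200,135.3),yw))
    xh=np.array([np.cos(yw),np.sin(yw),0])
    for z in(.032,.036,.040): print("  far edge u at",z,ray(B,(200,214.),z)@xh)
    for z in(.032,.036,.040): print("  near edge u at",z,ray(B,(200,166.9),z)@xh, ray(A,(200,227.6),z)@xh)
    print("carrier corners w6", ray(B,(131.5,138.2),.006),ray(B,(151,233),.006))
```

```text
w5 near yaw 7.729012822887886 x at y=-.18: 0.47128954469753737 -0.28073737484272043 -0.16856497047808883
w6 near yaw 7.961963076561444 x at y=-.18: 0.4715392816272522 -0.2801111308113692 -0.1377390484291611
w6 far yaw 8.347929257259299 x at y=-.18: 0.6039851055338609 -0.2679870597367115 -0.1649709123927277
6.5 rail near (xcoord along xh, z) [0.484  0.0317] carrier near [0.449  0.0056]
  far edge u at 0.032 0.544025064786651
  far edge u at 0.036 0.5425344606683675
  far edge u at 0.04 0.5410438565500839
  near edge u at 0.032 0.4839943537620151 0.483930038429458
  near edge u at 0.036 0.4832325893236506 0.48220253276393377
  near edge u at 0.04 0.4824708248852861 0.4804750270984094
carrier corners w6 [ 0.4891 -0.2908  0.006 ] [ 0.617  -0.2735  0.006 ]
7 rail near (xcoord along xh, z) [0.4819 0.0314] carrier near [0.4468 0.0052]
  far edge u at 0.032 0.541744664505251
  far edge u at 0.036 0.5402696542555293
  far edge u at 0.04 0.5387946440058076
  near edge u at 0.032 0.481777258242086 0.48163500418601457
  near edge u at 0.036 0.481030319081985 0.4799233303575629
  near edge u at 0.04 0.480283379921884 0.47821165652911113
carrier corners w6 [ 0.4891 -0.2908  0.006 ] [ 0.617  -0.2735  0.006 ]
7.5 rail near (xcoord along xh, z) [0.4797 0.0311] carrier near [0.4445 0.0049]
  far edge u at 0.032 0.5394230082701993
  far edge u at 0.036 0.5379637042167805
  far edge u at 0.04 0.5365044001633618
  near edge u at 0.032 0.47952347351866514 0.4793032915722767
  near edge u at 0.036 0.47879141651913665 0.47760757993148667
  near edge u at 0.04 0.4780593595196083 0.4759118682906965
carrier corners w6 [ 0.4891 -0.2908  0.006 ] [ 0.617  -0.2735  0.006 ]
```

```bash
cat >> h.py <<'E'
YAW=np.radians(7.9); CX=np.array([np.cos(YAW),np.sin(YAW),0]); CY=np.array([-np.sin(YAW),np.cos(YAW),0]); CO=np.array([.5365,-.1633,0])
def tcp_for(mp,uz,th,v=-.02):
    """TCP world for module point mp=(mx,mz) at carrier (u,z), tilt th deg, carrier y=v"""
    t=np.radians(th); X=np.cos(t)*CX+np.array([0,0,np.sin(t)]); Z=-np.sin(t)*CX+np.array([0,0,np.cos(t)])
    return CO+CX*uz[0]+CY*v+np.array([0,0,uz[1]])-mp[0]*X+(.025-mp[1])*Z
def mod_pose():
    s=env.observe(); R=Rn.from_quat(s["orientation"]).as_matrix()
    X,Y,Z=R[:,1],R[:,0],-R[:,2]; o=s["tool_pos"]-.025*Z
    def f(mx,mz):
        p=o+mx*X+mz*Z; d=p-CO; return np.array([d@CX,d@CY,p[2]])*1000
    print("t",round(s["time_s"],2),"F(carr x,y,z)",np.round([s["ft_force"]@CX,s["ft_force"]@CY,s["ft_force"][2]],2),"g",round(s["grip_width"],3))
    print("lip",f(-.0235,.006),"corner",f(-.05,0),"footbot",f(.031,.002),"tilt",np.degrees(np.arctan2(X[2],X@CX)),"sq",np.degrees(np.arcsin(Y@CX)),"roll",np.degrees(np.arcsin(Y[2])))
E
python3 - <<'E'
from h import *
A,B=lm("w5"),lm("w6")
for M,p in((B,(200,166.9)),(A,(200,227.6)),(B,(200,214)),(B,(200,135.3)),(A,(200,195.5)),(B,(200,232.5))):
    for z in((.032,.034,.036) if p[1] not in(135.3,195.5,232.5) else(.006,)):
        d=ray(M,p,z)-CO; print(p,z,np.round([d@CX*1e3,d@CY*1e3],1))
p=tcp_for((-.05,0),(-.015,.032),12); print(p); inc(p+[0,0,.05],Rtool(97.9,-12))
mod_pose()
E
```

```text
(200, 166.9) 0.032 [-31.3 -28.2]
(200, 166.9) 0.034 [-31.6 -27.4]
(200, 166.9) 0.036 [-32.  -26.5]
(200, 227.6) 0.032 [-31.6 -37.1]
(200, 227.6) 0.034 [-32.4 -36.2]
(200, 227.6) 0.036 [-33.2 -35.3]
(200, 214) 0.032 [ 28.6 -36.7]
(200, 214) 0.034 [ 27.8 -35.8]
(200, 214) 0.036 [ 27.1 -34.9]
(200, 135.3) 0.006 [-66.4 -33.7]
(200, 195.5) 0.006 [-66.8 -42.7]
(200, 232.5) 0.006 [ 65.2 -52.3]
[ 0.5677 -0.1792  0.0668]
inc cm [-13.19   4.84   9.97] deg [-11.97  -0.2   -1.06]
t 6.12 F(carr x,y,z) [ 0.3   0.82 -2.48] g 0.459
lip [-40.8942 112.7455 198.255 ] corner [-67.3862 113.2552 192.2414] footbot [ 13.5994 111.7854 194.2833] tilt 0.0296867849756823 sq 1.0319229899404183 roll 0.3096977437395466
```

{"name": "servo_tool", "arguments": {
  "increments": [
    [[-4,1.5,2,0,0,0],[-8,3,4,-3,0,-0.5],[-11,4,6,-6,0,-1],[-13.2,4.8,8,-10,0,-1],[-13.2,4.8,10,-12,-0.2,-1.1],[-13.2,4.8,10,-12,-0.2,-1.1],[-13.2,4.8,10,-12,-0.2,-1.1]]
  ]
}}

```text
time_s: 6.7
tool_pos: [0.5638, -0.1786, 0.1147]
orientation: [0.654, 0.75, 0.078, 0.066]
ft_force: [0.1, -0.2, -1.6]
grip_width: 0.468
```

Run:
```python
from h import *
mod_pose()
p=tcp_for((-.05,0),(-.015,.032),12); inc(p,Rtool(97.9,-12)); inc(p+[0,0,.006],Rtool(97.9,-12))
print("spray, etc safe; R"); state()
cv2.imwrite("pics/s1.png",cv2.resize(camera("scene")[120:260,180:380,::-1],None,fx=4,fy=4,interpolation=cv2.INTER_CUBIC))
```

```text
t 6.7 F(carr x,y,z) [ 0.08 -0.25 -1.55] g 0.468
lip [  5.8048 -18.7852  91.3613] corner [-18.9235 -18.7222  80.1026] footbot [ 59.9808 -18.8634  98.5174] tilt 11.722197386675045 sq 0.05685957797355438 roll 0.19555630069792546
inc cm [-0.13 -0.61  4.77] deg [-0.28 -0.18 -0.1 ]
inc cm [-0.13 -0.48  4.18] deg [-0.28 -0.18 -0.1 ]
spray, etc safe; R
t 6.7 tcp [ 0.5638 -0.1786  0.1147] F [ 0.115  -0.2381 -1.5503] T [-0.0128  0.2918  0.0001] g 0.468
[[-0.1365  0.9701  0.2008]
 [ 0.9906  0.1329  0.031 ]
 [ 0.0034  0.2032 -0.9791]]
j [-0.4754  0.1961 -0.4085  0.7999  0.1198 -0.602 ]
```

View pics/s1.png

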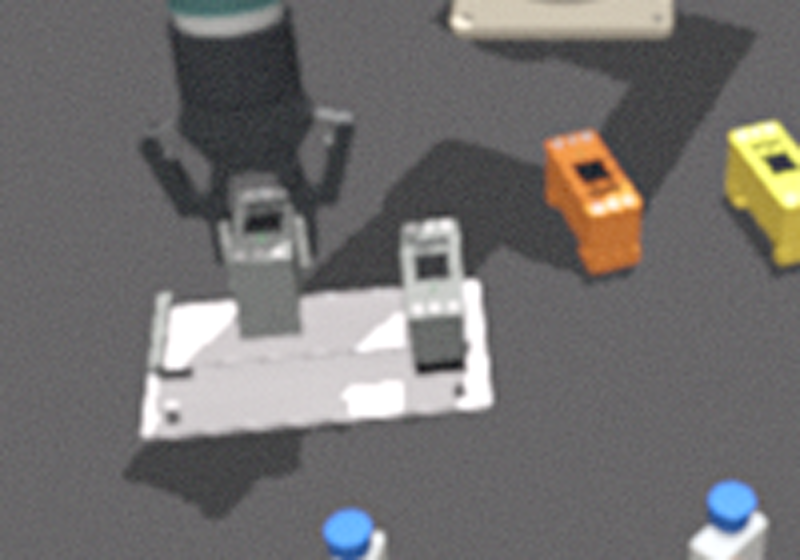

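{"name": "servo_tool", "arguments": {
  "increments": [
    [[0,-0.2,1.5,-0.3,0,0],[-0.1,-0.4,3,-0.3,0,0],[-0.1,-0.4,3.8,-0.3,0,0],[-0.1,-0.4,3.8,-0.3,0,0],[-0.1,-0.4,3.8,-0.3,0,0],[-0.1,-0.4,3.8,-0.3,0,0],[-0.1,-0.4,3.8,-0.3,0,0]]
  ]
}}

```text
time_s: 7.33
tool_pos: [0.5714, -0.1797, 0.0803]
orientation: [0.653, 0.75, 0.081, 0.071]
ft_force: [0.1, -0.3, -2.5]
grip_width: 0.465
```

Run:
```python
from h import *
mod_pose(); mod_pose(); p=tcp_for((-.05,0),(-.015,.032),12); inc(p,Rtool(97.9,-12))
```

```text
t 7.33 F(carr x,y,z) [ 0.03 -0.31 -2.52] g 0.465
lip [ 13.3894 -21.0337  56.6813] corner [-11.2124 -21.0557  45.1486] footbot [ 67.4826 -20.995   64.4384] tilt 12.358418602366893 sq -0.03656922250272919 roll -0.031085916845598884
t 7.33 F(carr x,y,z) [ 0.03 -0.31 -2.52] g 0.465
lip [ 13.3894 -21.0337  56.6813] corner [-11.2124 -21.0557  45.1486] footbot [ 67.4826 -20.995   64.4384] tilt 12.358418602366893 sq -0.03656922250272919 roll -0.031085916845598884
inc cm [ 0.1  -0.64  1.23] deg [0.36 0.02 0.04]
```

{"name": "servo_tool", "arguments": {
  "increments": [
    [[0,0,0,0,0,0],[0,0,0,0,0,0],[0,0,0,0,0,0]]
  ]
}}

```text
time_s: 7.58
tool_pos: [0.5718, -0.1799, 0.0809]
orientation: [0.653, 0.75, 0.081, 0.071]
ft_force: [0.2, -0.2, -2.2]
grip_width: 0.465
```

```bash
python3 -c "
from h import *
mod_pose(); p=tcp_for((-.05,0),(-.015,.032),12); inc(p,Rtool(97.9,-12))"
```

```text
t 7.58 F(carr x,y,z) [ 0.14 -0.22 -2.19] g 0.465
lip [ 13.8058 -21.3709  57.3002] corner [-10.7854 -21.399   45.7451] footbot [ 67.8919 -21.3306  65.1068] tilt 12.410795563124337 sq -0.032520493398500876 roll -0.07026771499709929
inc cm [ 0.14 -0.69  1.29] deg [0.41 0.06 0.05]
```

{"name": "servo_tool", "arguments": {
  "increments": [
    [[0,0,0,0,0,0],[0,0,0,0,0,0],[0,0,0,0,0,0]]
  ]
}}

```text
time_s: 7.83
tool_pos: [0.5718, -0.18, 0.0809]
orientation: [0.653, 0.75, 0.081, 0.071]
ft_force: [-0.6, 0.3, -1.9]
grip_width: 0.459
```

```bash
python3 -c "
from h import *
mod_pose(); p=tcp_for((-.05,0),(-.015,.032),12); inc(p,Rtool(97.9,-12))"
```

```text
t 7.83 F(carr x,y,z) [-0.55  0.39 -1.94] g 0.459
lip [ 13.7974 -21.4105  57.323 ] corner [-10.7935 -21.4378  45.7672] footbot [ 67.8833 -21.3728  65.1312] tilt 12.412457994233028 sq -0.029539509334126215 roll -0.07240655018151487
inc cm [ 0.14 -0.69  1.29] deg [0.41 0.06 0.04]
```

{"name": "servo_tool", "arguments": {
  "increments": [
    [[0.1,-0.3,0.4,0.2,0,0],[0.1,-0.6,0.8,0.4,0,0],[0.1,-0.6,0.8,0.4,0,0],[0.1,-0.6,0.8,0.4,0,0],[0.1,-0.6,0.8,0.4,0,0]]
  ]
}}

```text
time_s: 8.25
tool_pos: [0.5674, -0.1795, 0.0715]
orientation: [0.653, 0.75, 0.078, 0.069]
ft_force: [-0.2, 0.1, -1.7]
grip_width: 0.464
```

```bash
python3 -c "
from h import *
mod_pose(); p=tcp_for((-.05,0),(-.015,.032),12); inc(p,Rtool(97.9,-12))"
```

```text
t 8.25 F(carr x,y,z) [-0.19  0.14 -1.69] g 0.464
lip [  9.3049 -20.2989  48.0529] corner [-15.3705 -20.3218  36.6787] footbot [ 63.4469 -20.2654  55.462 ] tilt 11.989939130998637 sq -0.028061166979137808 roll -0.05426816969114131
inc cm [ 0.03 -0.06  0.46] deg [-0.01  0.05  0.04]
```

{"name": "servo_tool", "arguments": {
  "increments": [
    [[0,-0.01,0.05,0,0,0],[0,-0.02,0.1,0,0,0],[0,-0.03,0.15,0,0,0],[0,-0.04,0.2,0,0,0],[0,-0.04,0.2,0,0,0]]
  ]
}}

```text
time_s: 8.67
tool_pos: [0.5673, -0.1794, 0.0694]
orientation: [0.653, 0.75, 0.078, 0.069]
ft_force: [0.2, 0.6, -2.7]
grip_width: 0.46
```

```bash
python3 -c "
from h import *
mod_pose()"
```

```text
t 8.67 F(carr x,y,z) [ 0.28  0.56 -2.72] g 0.46
lip [  9.2709 -20.2491  45.9325] corner [-15.4057 -20.2705  34.5608] footbot [ 63.4137 -20.217   53.336 ] tilt 11.984035564403271 sq -0.027268033467586862 roll -0.04879375506677023
```

{"name": "servo_tool", "arguments": {
  "increments": [
    [[0,-0.01,0.05,0,0,0],[0,-0.02,0.1,0,0,0],[0,-0.02,0.1,0,0,0],[0,-0.02,0.1,0,0,0]]
  ]
}}

```text
time_s: 9.0
tool_pos: [0.5676, -0.1795, 0.0689]
orientation: [0.653, 0.75, 0.079, 0.069]
ft_force: [-0.9, 0.2, 1.5]
grip_width: 0.46
```

```bash
python3 -c "
from h import *
mod_pose()"
```

```text
t 9.0 F(carr x,y,z) [-0.88  0.28  1.48] g 0.46
lip [  9.5634 -20.4026  45.4337] corner [-15.1067 -20.4277  34.0479] footbot [ 63.7019 -20.3677  52.8681] tilt 12.016734805218732 sq -0.027841642152922407 roll -0.0658812073838941
```

Contact felt: a step of about 4 N with the modelled module corner at z = 34.1 mm. That puts the rail top at 34.1 mm in the hand's own frame. I lift, retreat past the near edge and lower beside it.

{"name": "servo_tool", "arguments": {
  "increments": [
    [[0,0.1,-0.5,0,0,0],[0,0.2,-1,0,0,0],[0,-1,-1.2,0,0,0],[0,-2.2,-1.5,0,0,0],[0,-3.5,-1.8,0,0,0],[0,-4.3,-1.9,0,0,0],[0,-4.3,-1.9,0,0,0],[0,-4.4,-1.5,0,0,0],[0,-4.5,-1,0,0,0],[0,-4.6,-0.5,0,0,0],[0,-4.7,0,0,0,0],[0,-4.8,0.3,0,0,0],[0,-4.8,0.3,0,0,0],[0,-4.8,0.3,0,0,0],[0,-4.8,0.3,0,0,0]]
  ]
}}

```text
time_s: 10.25
tool_pos: [0.522, -0.1859, 0.056]
orientation: [0.653, 0.75, 0.079, 0.069]
ft_force: [0.4, 0.1, -1.9]
grip_width: 0.463
```

```bash
python3 -c "
from h import *
mod_pose(); p=tcp_for((-.0235,.006),(-.036,.030),12); inc(p,Rtool(97.9,-12))"
```

```text
t 10.25 F(carr x,y,z) [ 0.46  0.04 -1.88] g 0.463
lip [-36.4995 -20.4652  32.4967] corner [-61.1677 -20.4944  21.1069] footbot [ 17.6378 -20.4209  39.94  ] tilt 12.026148679508792 sq -0.03802215622349139 roll -0.06471673169891966
inc cm [ 0.04 -0.    0.26] deg [0.03 0.06 0.05]
```

{"name": "servo_tool", "arguments": {
  "increments": [
    [[0,-0.02,0.12,0,0,0],[0,-0.05,0.24,0,0,0],[0,-0.05,0.24,0,0,0],[0,-0.05,0.24,0,0,0],[0,-0.05,0.24,0,0,0]]
  ]
}}

```text
time_s: 10.67
tool_pos: [0.522, -0.186, 0.0536]
orientation: [0.653, 0.75, 0.079, 0.069]
ft_force: [-0.0, 0.3, -2.7]
grip_width: 0.461
```

```bash
python3 -c "
from h import *
mod_pose(); p=tcp_for((-.0235,.006),(-.028,.030),12); inc(p,Rtool(97.9,-12))"
```

```text
t 10.67 F(carr x,y,z) [ 0.01  0.33 -2.75] g 0.461
lip [-36.4546 -20.4936  30.1341] corner [-61.1217 -20.525   18.7419] footbot [ 17.682  -20.4465  37.5825] tilt 12.031606798427394 sq -0.0400527485160929 roll -0.0711970655519554
inc cm [0.04 0.83 0.19] deg [0.03 0.06 0.05]
```

{"name": "servo_tool", "arguments": {
  "increments": [
    [[0,0.1,0.02,0,0,0],[0,0.2,0.04,0,0,0],[0,0.3,0.06,0,0,0],[0,0.4,0.08,0,0,0],[0,0.5,0.1,0,0,0],[0,0.6,0.13,0,0,0],[0,0.6,0.13,0,0,0],[0,0.6,0.13,0,0,0]]
  ]
}}

```text
time_s: 11.33
tool_pos: [0.5282, -0.1851, 0.0536]
orientation: [0.653, 0.75, 0.079, 0.069]
ft_force: [0.5, 0.0, -2.8]
grip_width: 0.461
```

```bash
python3 -c "
from h import *
mod_pose()"
```

```text
t 11.33 F(carr x,y,z) [ 0.47 -0.02 -2.79] g 0.461
lip [-30.2838 -20.4786  30.0715] corner [-54.952  -20.5113  18.6817] footbot [ 23.8535 -20.4282  37.5149] tilt 12.026229733910538 sq -0.0437298781248709 roll -0.06980692490318842
```

{"name": "servo_tool", "arguments": {
  "increments": [
    [[0,0.1,0.02,0,0,0],[0,0.2,0.04,0,0,0],[0,0.3,0.06,0,0,0],[0,0.3,0.06,0,0,0],[0,0.3,0.06,0,0,0]]
  ]
}}

```text
time_s: 11.75
tool_pos: [0.5313, -0.1847, 0.0536]
orientation: [0.653, 0.75, 0.079, 0.069]
ft_force: [-0.1, -0.6, -2.3]
grip_width: 0.461
```

```bash
python3 -c "
from h import *
mod_pose()"
```

```text
t 11.75 F(carr x,y,z) [-0.21 -0.53 -2.33] g 0.461
lip [-27.1067 -20.4852  30.1224] corner [-51.774  -20.5205  18.7306] footbot [ 27.03   -20.4298  37.57  ] tilt 12.030694879241501 sq -0.04878285073168142 roll -0.07170760699001993
```

{"name": "servo_tool", "arguments": {
  "increments": [
    [[0,0.1,0.02,0,0,0],[0,0.2,0.04,0,0,0],[0,0.2,0.04,0,0,0],[0,0.2,0.04,0,0,0]]
  ]
}}

```text
time_s: 12.08
tool_pos: [0.5332, -0.1844, 0.0536]
orientation: [0.653, 0.75, 0.079, 0.069]
ft_force: [-0.3, 0.3, -1.6]
grip_width: 0.457
```

```bash
python3 -c "
from h import *
mod_pose()"
```

```text
t 12.08 F(carr x,y,z) [-0.22  0.3  -1.61] g 0.457
lip [-25.1513 -20.4778  30.1029] corner [-49.8215 -20.5134  18.7175] footbot [ 28.9873 -20.422   37.5364] tilt 12.015787857372079 sq -0.04903206016246181 roll -0.07283200804118674
```

{"name": "servo_tool", "arguments": {
  "increments": [
    [[0,0.05,0.01,0,0,0],[0,0.1,0.02,0,0,0],[0,0.1,0.02,0,0,0]]
  ]
}}

```text
time_s: 12.33
tool_pos: [0.5335, -0.1842, 0.0532]
orientation: [0.653, 0.75, 0.078, 0.069]
ft_force: [-3.2, -1.5, -2.1]
grip_width: 0.461
```

```bash
python3 -c "
from h import *
mod_pose()
snapw('w7')
cv2.imwrite('pics/s2.png',cv2.resize(camera('scene')[120:260,180:380,::-1],None,fx=4,fy=4,interpolation=cv2.INTER_CUBIC))"
```

```text
t 12.33 F(carr x,y,z) [-3.34 -1.09 -2.06] g 0.461
lip [-24.9437 -20.3545  29.7756] corner [-49.6338 -20.3819  18.4335] footbot [ 29.2079 -20.3159  37.1143] tilt 11.915445035101282 sq -0.03133892968520407 roll -0.07025025135209419
```

View pics/s2.png

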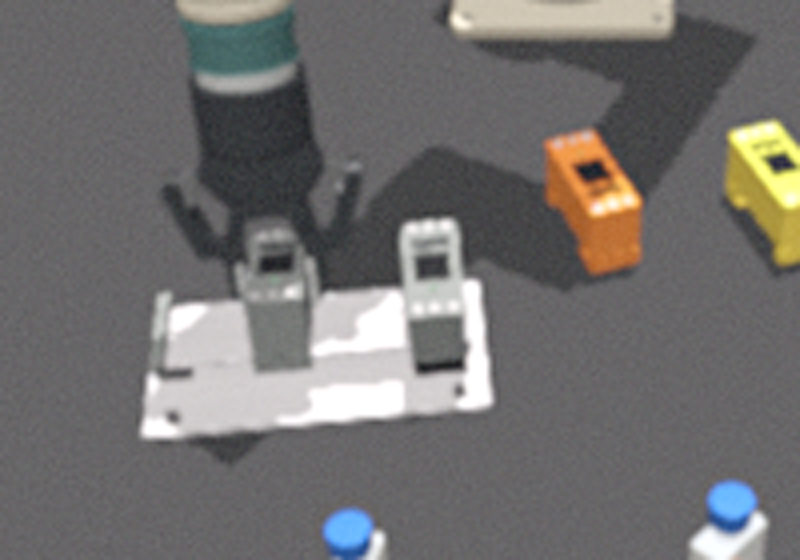

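View pics/w7.png

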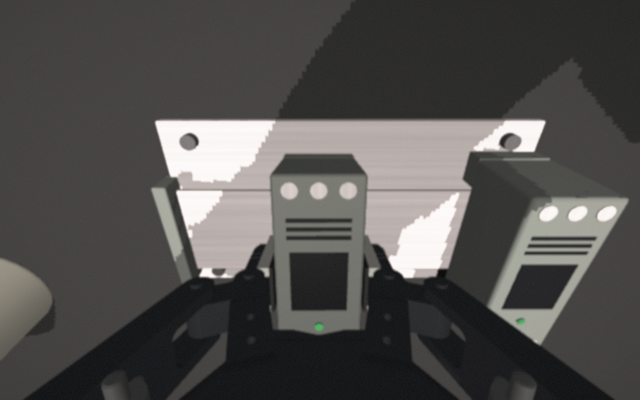

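Wall contact came at lip u ≈ -25, 7–8 mm past the edge, as the geometry predicts. I confirm the hook by lifting 2 mm and watching for the lip catching under the plate.

{"name": "servo_tool", "arguments": {
  "increments": [
    [[0,0,-0.1,0,0,0],[0,0,-0.2,0,0,0],[0,0,-0.25,0,0,0],[0,0,-0.25,0,0,0]]
  ]
}}

```text
time_s: 12.77
tool_pos: [0.5329, -0.184, 0.055]
orientation: [0.653, 0.75, 0.078, 0.068]
ft_force: [0.9, -1.3, -9.4]
grip_width: 0.461
```

```bash
python3 -c "
from h import *
mod_pose(); p=tcp_for((-.0235,.006),(-.0255,.0293),8.5); inc(p,Rtool(97.9,-8.5))"
```

```text
t 12.77 F(carr x,y,z) [ 0.72 -1.44 -9.45] g 0.461
lip [-25.4882 -20.0832  31.5674] corner [-50.1767 -20.1091  20.2217] footbot [ 28.6623 -20.0376  38.9139] tilt 11.923698169644409 sq -0.04320426577159446 roll -0.03684140575283035
inc cm [0.01 0.06 0.37] deg [3.42 0.03 0.05]
```

The hook is confirmed: a 7 N downward pull with the lip at 31.5 mm. I rock partway down about the lip.

{"name": "servo_tool", "arguments": {
  "increments": [
    [[0,0,0.2,0,0,0],[0,0.03,0.3,1,0,0],[0,0.06,0.37,2,0,0],[0,0.06,0.37,3.4,0,0],[0,0.06,0.37,3.4,0,0],[0,0.06,0.37,3.4,0,0],[0,0.06,0.37,3.4,0,0]]
  ]
}}

```text
time_s: 13.35
tool_pos: [0.5346, -0.1839, 0.0517]
orientation: [0.655, 0.752, 0.056, 0.049]
ft_force: [-1.3, -0.2, -2.4]
grip_width: 0.461
```

```bash
python3 -c "
from h import *
mod_pose(); p=tcp_for((-.0235,.006),(-.0255,.0293),7.5); inc(p,Rtool(97.9,-7.5))"
```

```text
t 13.35 F(carr x,y,z) [-1.32 -0.05 -2.36] g 0.461
lip [-25.1538 -20.2125  29.463 ] corner [-50.4666 -20.2455  19.5882] footbot [ 29.3349 -20.1579  33.6137] tilt 8.55377802321159 sq -0.05312160379765279 roll -0.055375877783822455
inc cm [ 0.02 -0.    0.05] deg [1.05 0.05 0.06]
```

{"name": "servo_tool", "arguments": {
  "increments": [
    [[0,0,0,0,0,0],[0,0,0,0,0,0],[0,0,0,0,0,0],[0,0,0,0,0,0],[0,0,0,0,0,0],[0,0,0,0,0,0]]
  ],
  "hand": 0.8
}}

```text
time_s: 13.85
tool_pos: [0.5349, -0.184, 0.052]
orientation: [0.654, 0.752, 0.056, 0.05]
ft_force: [0.1, -0.3, 0.1]
grip_width: 0.801
```

```bash
python3 -c "
from h import *
mod_pose(); snapw('w8')
cv2.imwrite('pics/s3.png',cv2.resize(camera('scene')[120:260,180:380,::-1],None,fx=4,fy=4,interpolation=cv2.INTER_CUBIC))"
```

```text
t 13.85 F(carr x,y,z) [ 0.08 -0.3   0.12] g 0.801
lip [-24.8722 -20.3661  29.7155] corner [-50.1783 -20.4019  19.8236] footbot [ 29.6137 -20.3101  33.9029] tilt 8.592422764314847 sq -0.05335495499558237 roll -0.07121727142046674
```

View pics/s3.png

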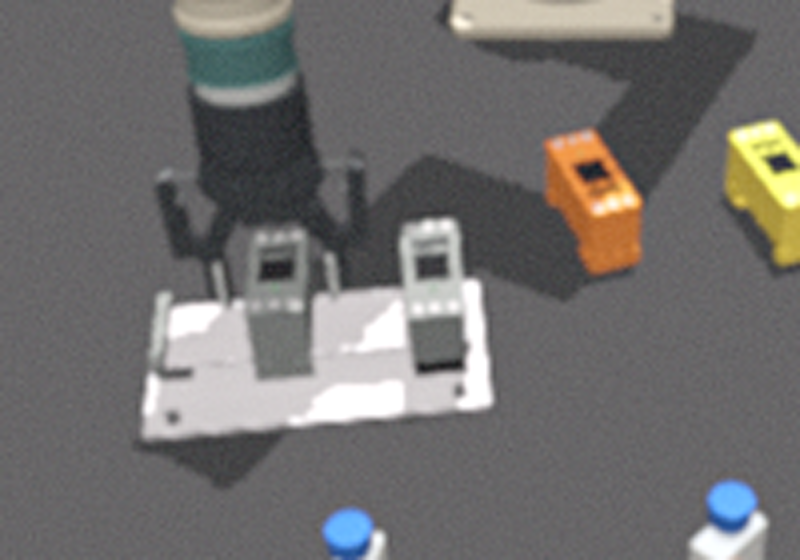

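View pics/w8.png

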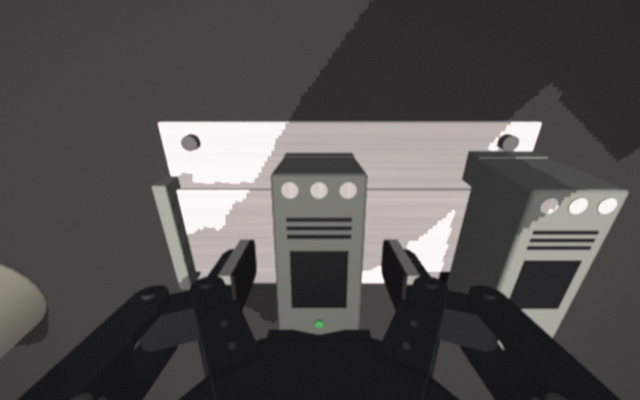

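Released: the 2.4 N of module weight left the sensor, and the module stays hooked with its end raised. I retract, straighten the tool, shut the fingers and go over the press spot.

{"name": "servo_tool", "arguments": {
  "increments": [
    [[0,0,-2,0,0,0],[0,0,-4,0,0,0],[0,0,-6,0,0,0],[0,0,-8,0,0,0],[0,0,-8,0,0,0],[0,0,-8,0,0,0]]
  ]
}}

```text
time_s: 14.45
tool_pos: [0.5239, -0.1862, 0.1324]
orientation: [0.654, 0.752, 0.056, 0.051]
ft_force: [0.1, 0.7, -0.5]
grip_width: 0.802
```

```bash
python3 -c "
from h import *
state(); inc(CO+CX*.033+CY*-.0203+[0,0,.115],Rtool(97.9,0))
cv2.imwrite('pics/s4.png',cv2.resize(camera('scene')[120:260,180:380,::-1],None,fx=4,fy=4,interpolation=cv2.INTER_CUBIC))"
```

```text
t 14.45 tcp [ 0.5239 -0.1862  0.1324] F [ 0.1455  0.6838 -0.5317] T [-0.0432  0.1913  0.0221] g 0.802
[[-0.1382  0.9789  0.1507]
 [ 0.9904  0.1371  0.018 ]
 [-0.0031  0.1517 -0.9884]]
j [-0.5045  0.144  -0.4219  0.8809  0.0887 -0.6379]
inc cm [0.06 4.54 2.46] deg [8.73 0.17 0.06]
```

View pics/s4.png

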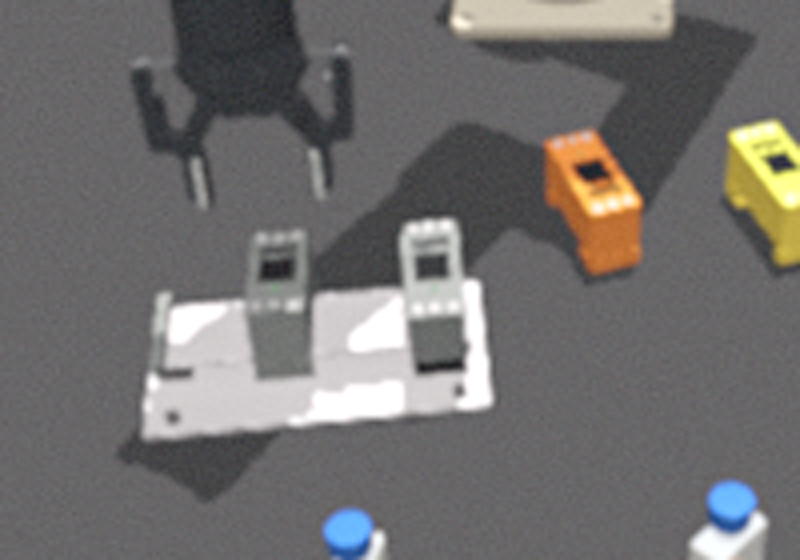

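{"name": "servo_tool", "arguments": {
  "increments": [
    [[0,1.5,0.5,3,0,0],[0,3,1,6,0,0],[0,4.5,1.5,8.7,0.2,0],[0,4.5,2.1,8.7,0.2,0],[0,4.5,2.1,8.7,0.2,0],[0,4.5,2.1,8.7,0.2,0],[0,4.5,2.1,8.7,0.2,0],[0,4.5,2.1,8.7,0.2,0]]
  ],
  "hand": 0,
  "newtons": 30
}}

```text
time_s: 15.17
tool_pos: [0.5688, -0.1789, 0.1167]
orientation: [0.657, 0.754, -0.0, -0.002]
ft_force: [-0.3, 0.3, -0.2]
grip_width: -0.0
```

```bash
python3 -c "
from h import *
state(); inc(CO+CX*.033+CY*-.0203+[0,0,.095],Rtool(97.9,0)); snapw('w9')"
```

```text
t 15.17 tcp [ 0.5688 -0.1789  0.1167] F [-0.2775  0.2546 -0.2137] T [ 0.0153 -0.0131  0.0208] g -0.0
[[-0.1379  0.9904 -0.003 ]
 [ 0.9904  0.1379  0.0022]
 [ 0.0026 -0.0027 -1.    ]]
j [-0.4135  0.3105 -0.2341  1.0298  0.0009 -0.5519]
inc cm [-0.05  0.32  2.17] deg [-0.15 -0.15  0.03]
```

View pics/w9.png

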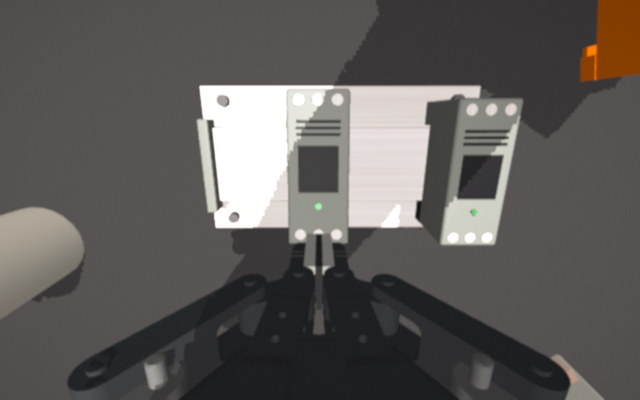

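```bash
python3 -c "
from h import *
M=lm('w9')
for p,z in(((318,242),.0905),((318,90),.077),((290,242),.0905),((347,242),.0905)):
    d=ray(M,p,z)-CO; print(p,np.round([d@CX*1e3,d@CY*1e3],1))
"
```

```text
(318, 242) [ 39.7 -20. ]
(318, 90) [-57.2 -19.9]
(290, 242) [ 39.7 -38.8]
(347, 242) [39.8 -0.4]
```

{"name": "servo_tool", "arguments": {
  "increments": [
    [[0,0.1,0.7,0,0,0],[0,0.2,1.4,0,0,0],[0,0.3,2,0,0,0],[0,0.3,2.1,0,0,0],[0,0.3,2.1,0,0,0],[0,0.3,2.1,0,0,0]]
  ]
}}

```text
time_s: 15.72
tool_pos: [0.5719, -0.1785, 0.0957]
orientation: [0.657, 0.754, -0.0, -0.002]
ft_force: [0.8, -0.6, 0.4]
grip_width: -0.001
```

```bash
python3 -c "
from h import *
state(); inc(CO+CX*.033+CY*-.0203+[0,0,.090],Rtool(97.9,0))"
```

```text
t 15.72 tcp [ 0.5719 -0.1785  0.0957] F [ 0.7599 -0.588   0.3811] T [-0.029   0.0052 -0.0209] g -0.001
[[-0.1379  0.9904 -0.0029]
 [ 0.9904  0.1379  0.0022]
 [ 0.0026 -0.0025 -1.    ]]
j [-0.4109  0.3349 -0.2494  0.99    0.0009 -0.5492]
inc cm [-0.04  0.01  0.57] deg [-0.14 -0.15  0.02]
```

The far top edge measures u = 39.7 mm against 40.3 modelled, with the module centred at v = -20, so the two agree. Now the guarded press.

{"name": "servo_tool", "arguments": {
  "increments": [
    [[0,0,0.1,0,0,0],[0,0,0.2,0,0,0],[0,0,0.3,0,0,0],[0,0,0.4,0,0,0],[0,0,0.4,0,0,0]]
  ]
}}

```text
time_s: 16.13
tool_pos: [0.5718, -0.1784, 0.0916]
orientation: [0.657, 0.754, -0.0, -0.002]
ft_force: [0.1, 0.2, 0.8]
grip_width: 0.003
```

{"name": "servo_tool", "arguments": {
  "increments": [
    [[0,0,0.05,0,0,0],[0,0,0.1,0,0,0],[0,0,0.15,0,0,0],[0,0,0.15,0,0,0]]
  ]
}}

```text
time_s: 16.47
tool_pos: [0.5717, -0.1784, 0.09]
orientation: [0.657, 0.754, -0.0, -0.002]
ft_force: [-0.1, -0.2, 0.1]
grip_width: -0.0
```

{"name": "servo_tool", "arguments": {
  "increments": [
    [[0,0,0.05,0,0,0],[0,0,0.1,0,0,0],[0,0,0.15,0,0,0],[0,0,0.15,0,0,0]]
  ]
}}

```text
time_s: 16.8
tool_pos: [0.5723, -0.1786, 0.089]
orientation: [0.657, 0.754, 0.0, -0.001]
ft_force: [0.6, 0.2, 3.5]
grip_width: 0.0
```

{"name": "servo_tool", "arguments": {
  "increments": [
    [[0,0,0.05,0,0,0],[0,0,0.1,0,0,0],[0,0,0.1,0,0,0]]
  ]
}}

```text
time_s: 17.05
tool_pos: [0.5728, -0.1786, 0.0883]
orientation: [0.656, 0.754, 0.001, -0.001]
ft_force: [0.3, 0.0, 3.4]
grip_width: -0.0
```

{"name": "servo_tool", "arguments": {
  "increments": [
    [[0,0,0.05,0,0,0],[0,0,0.1,0,0,0],[0,0,0.15,0,0,0],[0,0,0.15,0,0,0]]
  ]
}}

```text
time_s: 17.38
tool_pos: [0.5736, -0.1787, 0.0872]
orientation: [0.656, 0.754, 0.001, -0.0]
ft_force: [1.3, 1.8, 4.8]
grip_width: 0.002
```

{"name": "servo_tool", "arguments": {
  "increments": [
    [[0,0,0.05,0,0,0],[0,0,0.1,0,0,0],[0,0,0.15,0,0,0],[0,0,0.15,0,0,0]]
  ]
}}

```text
time_s: 17.72
tool_pos: [0.5744, -0.1788, 0.0862]
orientation: [0.656, 0.754, 0.002, 0.0]
ft_force: [1.1, 0.6, 5.3]
grip_width: 0.008
```

{"name": "servo_tool", "arguments": {
  "increments": [
    [[0,0,0.05,0,0,0],[0,0,0.1,0,0,0],[0,0,0.15,0,0,0],[0,0,0.15,0,0,0]]
  ]
}}

```text
time_s: 18.05
tool_pos: [0.5746, -0.1788, 0.0849]
orientation: [0.656, 0.754, 0.002, 0.001]
ft_force: [0.5, 0.1, 0.6]
grip_width: 0.004
```

{"name": "servo_tool", "arguments": {
  "increments": [
    [[0,0,0.05,0,0,0],[0,0,0.1,0,0,0],[0,0,0.15,0,0,0],[0,0,0.15,0,0,0]]
  ]
}}

```text
time_s: 18.38
tool_pos: [0.5736, -0.1786, 0.0823]
orientation: [0.656, 0.754, 0.001, -0.0]
ft_force: [0.6, 0.0, 0.1]
grip_width: -0.0
```

```bash
python3 -c "
from h import *
state(); snapw('w10')"
```

```text
t 18.38 tcp [ 0.5736 -0.1786  0.0823] F [0.5738 0.     0.0525] T [-0.0163 -0.0232 -0.0176] g -0.0
[[-0.1382  0.9904  0.001 ]
 [ 0.9904  0.1382  0.0021]
 [ 0.002   0.0012 -1.    ]]
j [-0.4105  0.3489 -0.2616  0.9603  0.0023 -0.5492]
```

View pics/w10.png

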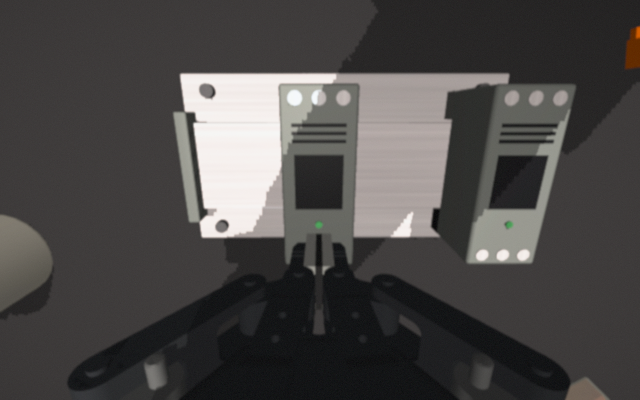

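Force fell off at z = 85 mm, and the far edge (row 263) now lies level with the fitted unit's edge (row 262), so it seems to have snapped. I follow down with a light press to confirm the seat.

{"name": "servo_tool", "arguments": {
  "increments": [
    [[0,0,0.05,0,0,0],[0,0,0.1,0,0,0],[0,0,0.15,0,0,0],[0,0,0.2,0,0,0],[0,0,0.2,0,0,0]]
  ]
}}

```text
time_s: 18.85
tool_pos: [0.5738, -0.1786, 0.0804]
orientation: [0.656, 0.754, 0.001, -0.0]
ft_force: [0.5, 0.2, 0.1]
grip_width: -0.003
```

{"name": "servo_tool", "arguments": {
  "increments": [
    [[0,0,0.05,0,0,0],[0,0,0.1,0,0,0],[0,0,0.1,0,0,0]]
  ]
}}

```text
time_s: 19.1
tool_pos: [0.5738, -0.1786, 0.0794]
orientation: [0.656, 0.754, 0.001, -0.0]
ft_force: [-0.3, 0.8, 0.5]
grip_width: -0.001
```

{"name": "servo_tool", "arguments": {
  "increments": [
    [[0,0,0.05,0,0,0],[0,0,0.1,0,0,0],[0,0,0.1,0,0,0]]
  ]
}}

```text
time_s: 19.35
tool_pos: [0.5742, -0.1786, 0.0792]
orientation: [0.656, 0.754, 0.001, 0.0]
ft_force: [-1.5, 0.4, 4.6]
grip_width: -0.003
```

Firm contact at z = 79.2 mm, against 79.1 predicted for a seated module. One light press to about 10 N, then lift off.

{"name": "servo_tool", "arguments": {
  "increments": [
    [[0,0,0.05,0,0,0],[0,0,0.1,0,0,0],[0,0,0.12,0,0,0],[0,0,0.12,0,0,0]]
  ]
}}

```text
time_s: 19.68
tool_pos: [0.575, -0.1786, 0.0791]
orientation: [0.656, 0.754, 0.002, 0.001]
ft_force: [-1.5, 1.1, 7.2]
grip_width: -0.001
```

{"name": "servo_tool", "arguments": {
  "increments": [
    [[0,0,-1,0,0,0],[0,0,-3,0,0,0],[0,-2,-6,0,0,0],[0,-5,-9,0,0,0],[0,-8,-12,0,0,0],[0,-8,-12,0,0,0],[0,-8,-12,0,0,0],[0,-8,-12,0,0,0]]
  ]
}}

```text
time_s: 20.35
tool_pos: [0.4955, -0.1901, 0.1988]
orientation: [0.656, 0.754, 0.002, 0.001]
ft_force: [0.2, -0.5, 0.1]
grip_width: -0.001
```

```bash
python3 -c "
from h import *
state(); im=snapw('w11')
cv2.imwrite('pics/w11c.png',cv2.resize(im[120:360,180:500],None,fx=2.4,fy=2.4,interpolation=cv2.INTER_CUBIC))
cv2.imwrite('pics/s5.png',cv2.resize(camera('scene')[120:260,180:380,::-1],None,fx=4,fy=4,interpolation=cv2.INTER_CUBIC))
cv2.imwrite('pics/top1.png',camera('top')[:,:,::-1])"
```

```text
t 20.35 tcp [ 0.4955 -0.1901  0.1988] F [ 0.1862 -0.5407  0.0588] T [-0.0058 -0.0116 -0.0175] g -0.001
[[-0.1381  0.9904  0.005 ]
 [ 0.9904  0.1381  0.0016]
 [ 0.0009  0.0051 -1.    ]]
j [-0.4903  0.1275 -0.2806  1.1591  0.0038 -0.6288]
```

View pics/w11.png

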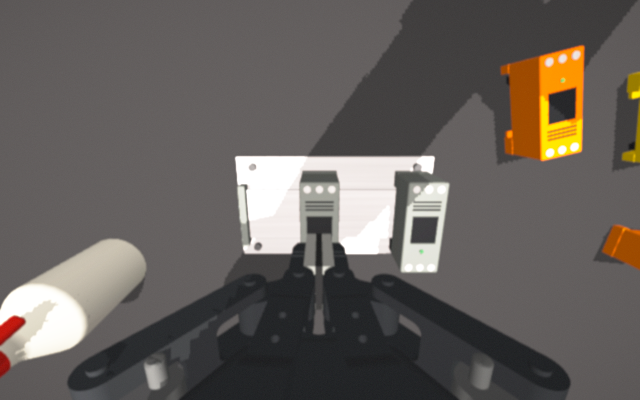

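View pics/s5.png

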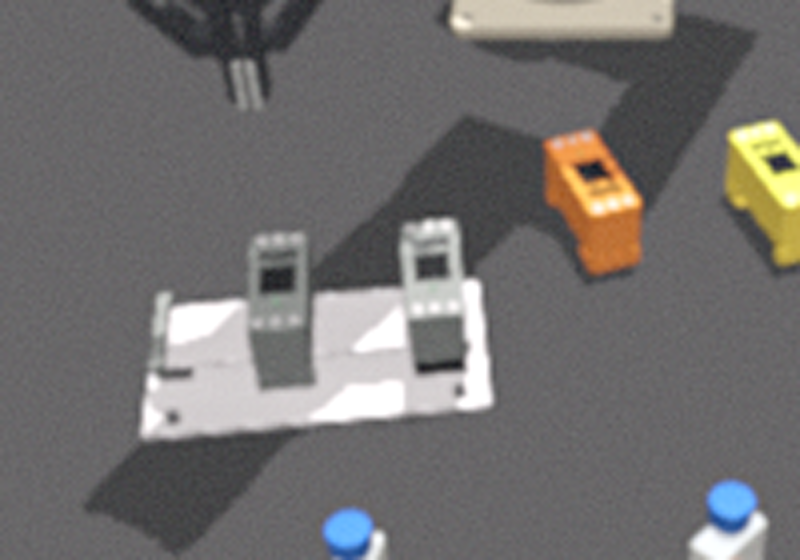

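{"name": "servo_tool", "arguments": {
  "increments": [
    [[0,-3,-2,0,0,0],[0,-6,-4,0,0,0],[0,-9,-5,0,0,0],[0,-9,-5,0,0,0],[0,-9,-5,0,0,0],[0,-9,-5,0,0,0]]
  ]
}}

```text
time_s: 21.0
tool_pos: [0.4063, -0.202, 0.246]
orientation: [0.656, 0.755, 0.002, -0.001]
ft_force: [-0.1, 0.2, -0.1]
grip_width: 0.001
```

```bash
python3 -c "
from h import *
state(); im=snapw('w12')
a=cv2.imread('pics/top0.png').astype(int); b=cv2.imread('pics/top1.png').astype(int); d=np.abs(a-b).max(2)
for n,(x,y) in dict(f1=(293,153),f2=(360,145),spray=(468,172),tip=(188,197)).items(): print(n,(d[y-22:y+22,x-22:x+22]>60).sum())
cv2.imwrite('pics/w12c.png',cv2.resize(im[170:370,200:480],None,fx=2.8,fy=2.8,interpolation=cv2.INTER_CUBIC))"
```

```text
t 21.0 tcp [ 0.4063 -0.202   0.246 ] F [-0.1095  0.1891 -0.1251] T [ 0.0109 -0.0104  0.0019] g 0.001
[[-0.1391  0.9903  0.001 ]
 [ 0.9903  0.1391  0.0042]
 [ 0.004   0.0015 -1.    ]]
j [-0.6066 -0.038  -0.353   1.2574  0.004  -0.7462]
f1 0
f2 0
spray 219
tip 0
```

View pics/w12c.png

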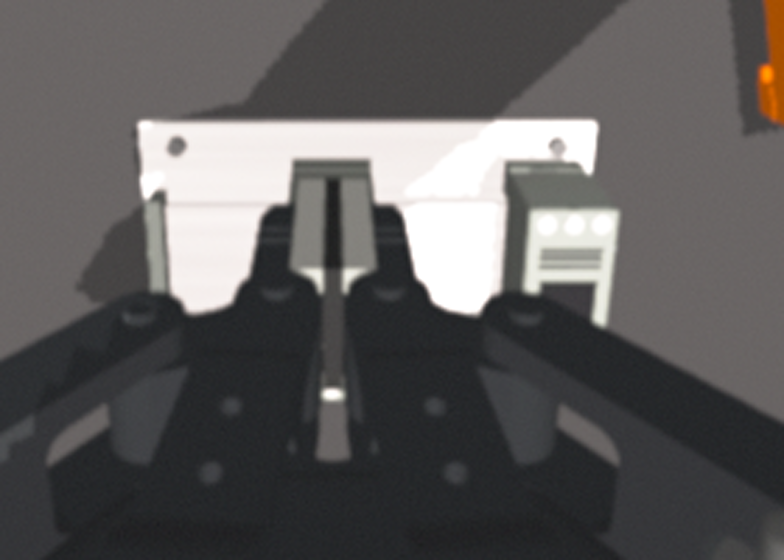

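```bash
python3 -c "
from h import *
b=camera('top')[:,:,::-1]; a=cv2.imread('pics/top0.png')
f=lambda x:cv2.resize(x[140:260,270:500],None,fx=3.2,fy=2.4,interpolation=cv2.INTER_CUBIC)
cv2.imwrite('pics/top2.png',np.vstack([f(a),f(b)])); state()"
```

```text
t 21.1 tcp [ 0.4064 -0.2018  0.2458] F [ 0.4378 -0.3138 -0.3379] T [-0.0178 -0.0273  0.0085] g -0.0
[[-0.1398  0.9902  0.0002]
 [ 0.9902  0.1398  0.0046]
 [ 0.0045  0.0009 -1.    ]]
j [-0.6061 -0.0372 -0.3527  1.2577  0.0039 -0.7464]
```

View pics/top2.png

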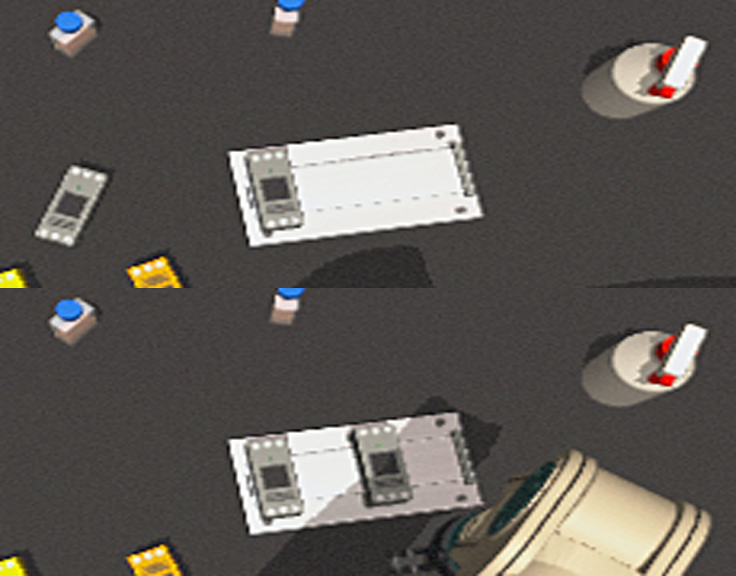

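In the top view, the module (385,465) sits parallel to and in line with the fitted unit (270,475). The spray bottle, flasks and tip box stand where they were; the earlier difference at the spray bottle was the arm crossing that part of the picture. I hand the job in.

```bash
python3 -c "
from workcell import env
print(env.job_done())"
```

```text
the job is handed in; nothing more can be done
None
```

The grey module is clipped onto the free stretch of the rail, about 20 mm off the carrier's centre on the side away from the fitted unit, and I handed the job in at about 21 s. I gripped it by its width and felt for the rail top with it tilted 12°. I then hooked the lip under the near edge, let go, and pressed the foot end down with the shut fingers.

**Checks that agreed**
- **Hook:** the wall met the rail edge 7–8 mm past the lip's entry, and a small lift pulled back with about 7 N, so the lip was under the plate.
- **Snap:** the press force rose to about 5 N, then dropped to zero. The top then met the fingers at 79.2 mm, against 79.1 mm predicted for a seated module.
- **Force:** the highest reading was about 9 N, in the lift check. The final press reached 7 N.
- **Final pictures:** the module is parallel to and in line with the fitted unit, nothing is touching it, and the bystanders look unmoved.

**Disagreements and gaps**
- **Rail height:** the pictures put the rail top at about 32 mm, while touch gave 34.1 mm. I went by touch.
- **Foot:** I never saw the foot itself. Its snap is inferred from the force drop and the final height. The black strip visible at the far base of the fitted unit does not show on ours; it may be shadow.
- **Picture checks:** my last wrist view was blocked by the fingers, so flatness rests on the contact height and the scene and top views. An automatic picture comparison flagged a change at the spray bottle, but the side-by-side view shows it in place.

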